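# Close the steam steriliser and clamp its lid to the set force

### The job

Close the little steam steriliser: set its lid squarely on the pot, swing the blue bridge fully shut over it, then wind the crank clockwise until the green tab springs out of the spring box, and stop there: do not overtighten the clamp. Let go of everything, leave it clamped, and do not disturb the other things on the table.

Things in the scene. Friction and masses are not known exactly. Their poses are not given: they have to be found in the camera images.
- steriliser: small bench steam steriliser, fixed to the table: white base 270 x 170 x 34 mm with an open steel pot on it (160 mm across its rim flange, 140 mm bore, rim 110 mm above the table). Origin: on the table under the pot's axis. Its x axis points from the pot's axis to the hinge post (26 mm thick, 105 mm out, 170 mm tall), its -x axis to the stud post (14 mm thick, 105 mm out, with a 25 mm head 196 mm above the table). z is up
- pot_mouth (a point): centre of the pot's open mouth, level with the rim (110 mm above the table)
- lid: loose aluminium lid, 0.5 kg, 164 mm across, standing on the table: below its flange (underside 10 mm above the origin) a tapered spigot 130 mm across that drops into the pot with about 4 mm play all round; on top a central round boss 32 mm across, from 24 to 54 mm above the origin, by which it is lifted and on which the clamp presses. Origin: centre of the underside of the spigot; seated on the pot it lies 10 mm below the rim. z is up
- bridge (a joint): angle of the blue swing bridge (rad): 0 = closed, across the lid and against its stop, notch round the stud post; grows as it swings open, clockwise seen from above. The hinge is stiff (about 1.6 N m, some 7 N at the grip post) and stays where it is left
- bridge_hinge (a point): point on the upright hinge axis of the bridge, 186 mm above the table, at the level of the bridge's top face
- bridge_grip (a point): on the black upright grip post at the free end of the bridge (20 mm across, its top 226 mm above the table, standing 40 mm on the bridge), 240 mm from the hinge axis; the point is 18 mm below the post's top. In line with the hinge axis and the screw; the bridge is 36 mm wide, its underside 172 mm above the table
- screw_axis (a point): point on the upright axis of the clamp screw, which the bridge carries midway (105 mm from the hinge axis, over the pot's axis when closed): centre of the top of the grey spring box (60 x 52 mm, top 217 mm above the table). Screw and crank float on its spring: once the foot bears on the lid the crank no longer sinks as it turns, and leaning down on it adds to the force on the lid
- crank (a joint): crank angle (rad): grows clockwise seen from above, which lowers the screw 1.5 mm per rad. Starts at -1 to 1; the tab comes out somewhere between 4.5 and 9.5; it can turn on to 14. Takes about 4 N at the knob while free, 6 to 7 N as the tab comes out; stays where it is left. The arm points at 2.356 rad minus this angle (anticlockwise from above) from the bridge's direction free end -> hinge
- crank_grip (a point): on the red revolving knob of the crank (20 mm across, 38 mm tall, standing upright on the arm's end, 50 mm from the screw axis); the point is on the knob's axis, 16 mm below its top and 20 mm above the crank arm
- foot: steel pressure foot at the screw's lower end (18 mm across), with a black rubber pad 28 mm across under it. Origin: on its axis, 3 mm above the foot's underside. The pad's face lies 3.5 to 9.5 mm below the origin, according to its wear, which cannot be seen; it presses on the lid's boss
- tab (a joint): how far the green indicator tab stands out of the spring box (m): 0 = in. At the set clamping force (about 80 N) a catch lets go and it springs out to 0.014, once and for all: it does not go back when the screw is slackened. About 1.2 rad of crank beyond that the clamp is overtightened (120 N), sooner if the hand leans on the crank
- tab_tip (a point): grey outer end of the green indicator tab (20 mm wide, 8 mm thick, 194 mm above the table), flush in the slot in the side of the spring box, on the side away from which the bridge opens, when in; 14 mm outside it, showing green, when out. 26 mm from the screw axis when in, 40 mm when out
- handrub: pink hand-rub bottle, 60 mm across, 170 mm tall, bystander; origin at the centre of its underside
- hub_cutter: needle hub cutter: steel tin 76 mm across with a blue top and a blue lever, 101 mm tall, bystander; origin at the centre of its underside
- bowl: steel bowl 110 mm across, 40 mm tall, bystander; origin at the centre of its underside
- spare_gasket: black rubber ring 152 mm across, 8 mm thick (a spare lid gasket, not needed now), bystander; origin at the centre of its underside
- swab_jar: clear jar with a steel cap, 76 mm across, 95 mm tall, bystander; origin at the centre of its underside
- timer: white kitchen-type timer, 70 x 70 x 28 mm, bystander; origin at the centre of its underside
- vial_tray: white tray of small vials, 130 x 90 x 50 mm, bystander; origin at the centre of its underside
Not all that is in view belongs to the job. There is more than one size of the lid; the job needs the larger.

How it is judged:
On the way, in this order (a step that is already met when the one before it is completed fails the run):
1. the lid sits squarely in the pot's mouth and is let go, the tab still in (horizontal distance between lid and pot_mouth below 0.007 m and z of lid in the frame of pot_mouth between -0.014 and -0.0075 m and angle between lid's own z axis and vertical below 0.035 rad and contact force between the fingers and lid below 0.5 N and value of joint bridge above 0.5 rad and value of joint tab below 0.005 m), for 0.2 s.
2. the bridge is swung fully shut over the seated lid, the tab still in (horizontal distance between lid and pot_mouth below 0.007 m and z of lid in the frame of pot_mouth between -0.014 and -0.0075 m and angle between lid's own z axis and vertical below 0.035 rad and value of joint bridge below 0.05 rad and value of joint tab below 0.005 m), for 0.2 s.
3. the clamp is tightened on the lid until the tab springs out (horizontal distance between lid and pot_mouth below 0.007 m and z of lid in the frame of pot_mouth between -0.014 and -0.0075 m and angle between lid's own z axis and vertical below 0.035 rad and value of joint bridge below 0.05 rad and value of joint tab above 0.01 m and contact force between foot and lid above 55 N), for 0.1 s.
At the end, for the whole second after the job is handed in: The lid lies at rest in the pot's mouth (within 7 mm of its axis, flange on the rim, level within 2 degrees), the bridge is shut (within 0.05 rad), the tab stands out by more than 10 mm and the foot still presses on the lid with more than 55 N (all of step 3 and linear speed of lid below 0.02 m/s); the robot touches nothing.
It fails at once if the clamp is overtightened: the foot presses on the lid with more than 120 N (contact force between foot and lid above 120 N).
It fails at once if one of the other things on the table (hand-rub, hub cutter, bowl, spare gasket, swab jar, timer, vial tray) is moved by more than 30 mm (distance of any of handrub, hub_cutter, bowl, spare_gasket, swab_jar, timer, vial_tray from where it was at the start of the episode above 0.03 m).
It also fails if it takes over 72 s, if anything falls off the work surface, if the arm or the gripper's body presses on something with over 40 N, if the wrist force passes 120 N, or if a joint passes its speed limit or range.

### The arm

A 6-joint arm with a two-finger parallel gripper is mounted at the origin on the work surface. World frame = base frame: x ahead of the robot, y to its left, z up, the work surface at z = 0. Lengths are in m, angles in rad, forces in N, time in s.
With the tool pointing down it reaches from about 0.35 to 0.975 m from the base axis. Payload 4.9 kg.
Tool frame: the origin (TCP) lies at the very end of the fingers, on their centre line; the grasp point (between the pads) lies 19 mm behind it; z points along the fingers, y is the direction in which the jaws open and shut (so a half turn about z gives the same grasp; the last joint's range is limited). The gripper opens to 85 mm and grips with 20 to 120 N. Pads are 22 mm wide; open, the fingers measure 114 mm over their backs; the gripper's body (76 mm by 85 mm) begins 54 mm behind the grasp point. The pads swing forward as they close: fully open they stand 13 mm farther back than shut.
Start: joints at [1.195, 0.053, 1.613, -0, 1.476, -0.119], TCP at [0.159, 0.604, 0.231] pointing down, gripper open.
Joint ranges: [-3.01, 3.01], [-1.01, 2.22], [0.06, 2.58], [-1.02, 4.17], [0.09, 2.62], [-3.14, 3.14]. Speed limits (rad/s): [2.57, 2.57, 3.14, 3.14, 3.14, 3.14].

### API

Orientations are given as a unit quaternion [w, x, y, z].
In Python, from plant import state, eyes, job_done gives the robot as it stands.
- The arm moves only by the tool apply_moves, never from a script. Its argument "commands" is a list of rows, each an object with "linear": the shift along the tool's x, y, z in m, a list of three; "delta_rot": the turn, a rotation vector about the tool's x, y, z in degrees, a list of three; "fingers": the closure in counts, from 0 (fully open) to 255 (shut). In form: [{"linear": [x, y, z], "delta_rot": [wx, wy, wz], "fingers": fingers}, ...]. A call has exactly 8 rows; each row is the pose to reach, as a shift and turn from the pose commanded when the call began, along the tool's axes at that moment; what a row does not reach only later rows make up. A row lasts 1/10 s, in which the tool goes at most 50 mm and 8.59 degrees, less where a joint would pass 70% of its speed; a pose out of reach is approached as far as the arm can. A call with a gripper value outside its range is refused whole. The fingers move at their own pace and stop on an object; the grip force is fixed at half the most. Time passes only in rows, so rows that repeat a pose let the fingers close, or fill a call up. It gives the time, the measured TCP pose, the force and the opening at its end, in the units of the state.
- state(): the state, without advancing time (a new reading comes with each control period).
- eyes.grab_frame(name): name is "side" or "top"; returns the picture (420x560x3 uint8, red, green, blue); there is no depth.
- eyes.camera_params(name): a dict with "fx", "fy", "cx", "cy" (pixels), "position" and "rotation" of the camera in the world. Camera axes: x right, y down, z forward; pixel columns grow to the right and rows downward; lengths in m; the calibration is good to about 2 mm. A picture is of the moment at which its call begins. camera_params takes no time and is no camera call.
- job_done(): hands the job in, once; it reports no verdict.
The state is a dict: "time": time; "joint_pos": joint angles; "joint_vel": joint speeds; "joint_efforts": joint torques, N m; "tool_pos": TCP position; "tool_rot": TCP orientation; "contact_force": force on the tool from outside, world axes, zero at the start; "ft_torque": the same for the moment, N m; "gripper_width": opening from 0.0 (shut) to 1.0 (fully open).
Only numpy, scipy, OpenCV 4.12 (cv2) and the standard library are available. Lean on these libraries where they do the work, as an engineer would, in place of code of your own. Each camera call takes 0.05 s, during which the arm holds its last target.

## Working session

There is one attempt and no reset: what is moved stays moved. The work goes in short steps, Python scripts to look and compute and a tool call to move; the robot and the scene stay as the last step left them, time stands still between calls to the robot, and variables do not carry over. Pictures are saved under pics/ and viewed, and the job is handed in when it is done.

Besides the shell and the picture viewer there is one more tool, called after ">>>" as name([rows], argument=value, ...), one row to a line, values as JSON. apply_moves: Moves the arm, as the interface text tells. Its arguments: {"type":"object","properties":{"commands":{"type":"array","items":{"type":"object","properties":{"linear":{"type":"array","items":{"type":"number"}},"delta_rot":{"type":"array","items":{"type":"number"}},"fingers":{"type":"number"}}}}},"required":["commands"]}

```bash
ls; mkdir -p pics; cat > h.py <<'E'
import numpy as np, cv2
from plant import state, eyes, job_done
from scipy.spatial.transform import Rotation as R
def cam(n):
    p=eyes.camera_params(n); r=np.array(p['rotation'])
    if r.size==4: M=R.from_quat([r[1],r[2],r[3],r[0]] if r.ndim==1 else r).as_matrix()
    else: M=r.reshape(3,3)
    return p,M
def ray(n,u,v):
    p,M=cam(n); d=M@np.array([(u-p['cx'])/p['fx'],(v-p['cy'])/p['fy'],1.]); return np.array(p['position']),d
def onz(n,u,v,z):
    o,d=ray(n,u,v); return o+d*(z-o[2])/d[2]
def proj(n,P):
    p,M=cam(n); c=M.T@(np.array(P)-np.array(p['position'])); return np.array([p['cx']+p['fx']*c[0]/c[2],p['cy']+p['fy']*c[1]/c[2]])
def grab(n,fn,crop=None,k=1):
    im=eyes.grab_frame(n); cv2.imwrite('pics/raw_'+fn,im[:,:,::-1])
    o=im
    if crop: o=im[crop[1]:crop[3],crop[0]:crop[2]]
    if k!=1: o=cv2.resize(o,None,fx=k,fy=k,interpolation=cv2.INTER_CUBIC)
    cv2.imwrite('pics/'+fn,o[:,:,::-1]); return im
E
python3 - <<'E'
from h import *
for n in('side','top'):
    grab(n,n+'0.png'); print(n,eyes.camera_params(n))
print(state())
E
```

```text
pics
side {'fx': 391.390631295321, 'fy': 391.390631295321, 'cx': 277.7697718169053, 'cy': 214.47398447190173, 'position': array([ 0.04674079, -0.59456124,  1.16417919]), 'rotation': array([-0.33811912,  0.8876824 , -0.29549571,  0.10187105])}
top {'fx': 458.83516021420985, 'fy': 458.83516021420985, 'cx': 280.753780684813, 'cy': 212.10943761467158, 'position': array([0.34506928, 0.08245586, 1.45498248]), 'rotation': array([ 0.05637746, -0.70431774,  0.70559123, -0.05384354])}
{'time': 0.1, 'joint_pos': array([ 1.19497217e+00,  5.32805586e-02,  1.61412592e+00,  4.85127273e-06,
        1.47599631e+00, -1.18979814e-01]), 'joint_vel': array([-0.00099556, -0.00267998, -0.00337307,  0.00013995, -0.00159432,
        0.00056971]), 'joint_efforts': array([-1.23297345e-04, -3.94901383e+01, -3.71365607e+01, -1.62516071e-04,
        3.88324013e-03, -5.82368202e-06]), 'tool_pos': array([0.15855173, 0.6039872 , 0.23021071]), 'tool_rot': array([-2.23979411e-04,  1.28069645e-01,  9.91764764e-01, -8.76919205e-04]), 'contact_force': array([ 0.59483737, -0.11000579,  1.64941841]), 'ft_torque': array([ 0.02577713,  0.01145906, -0.00552547]), 'gripper_width': 0.9980127377345497}
```

View pics/side0.png

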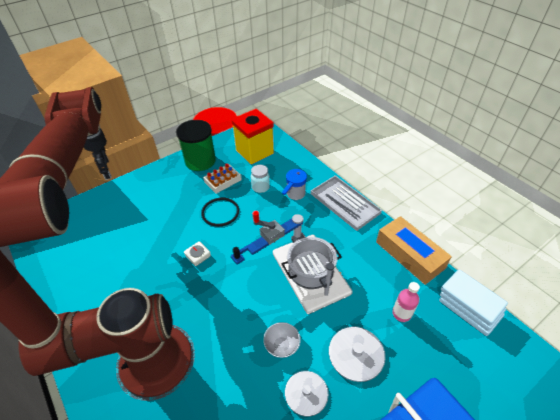

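View pics/top0.png

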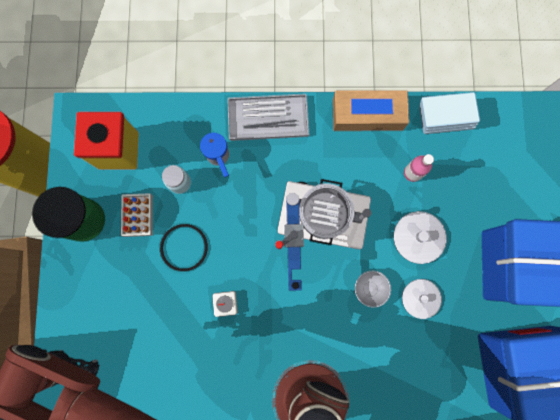

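Top view: the large lid is at about (420,237) and the small lid at (422,298). The bowl (373,289) is also round and steel. The pot is at (325,212) and the hinge end of the bridge at about (293,200), with the grip post at (296,285) and the red knob at (279,245). Next I'll zoom in and measure.

```bash
python3 - <<'E'
import cv2,numpy as np
a=cv2.imread('pics/raw_top0.png'); 
o=cv2.resize(a[165:325,255:455],None,fx=4,fy=4,interpolation=cv2.INTER_CUBIC); cv2.imwrite('pics/c1.png',o[:600])
b=cv2.imread('pics/raw_side0.png'); 
o=cv2.resize(b[200:420,220:420],None,fx=2.7,fy=2.7,interpolation=cv2.INTER_CUBIC); cv2.imwrite('pics/c2.png',o[:600])
from h import *
def m(n,u,v,z): print(n,u,v,onz(n,u,v,z).round(4))
m('top',420,237,.013); m('top',422,298,.013); m('top',325,212,.11); m('top',293,200,.186);m('top',296,285,.22);m('top',279,245,.25)
hsv=cv2.cvtColor(a,cv2.COLOR_BGR2HSV)
print(hsv[237,405],hsv[300,350],hsv[220,345])
E
```

```text
top 420 237 [ 0.4916 -0.3512  0.013 ]
top 422 298 [ 0.3026 -0.3481  0.013 ]
top 325 212 [ 0.5567 -0.0441  0.11  ]
top 293 200 [0.5791 0.0524 0.186 ]
top 296 285 [0.3431 0.0465 0.22  ]
top 279 245 [0.4471 0.0914 0.25  ]
[126   5 232] [ 94 182 119] [132  12 108]
```

View pics/c1.png

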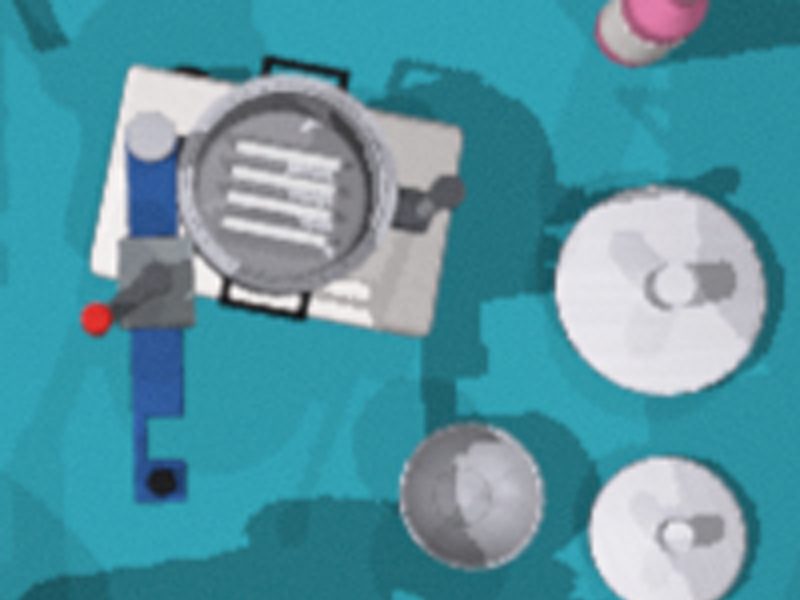

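View pics/c2.png

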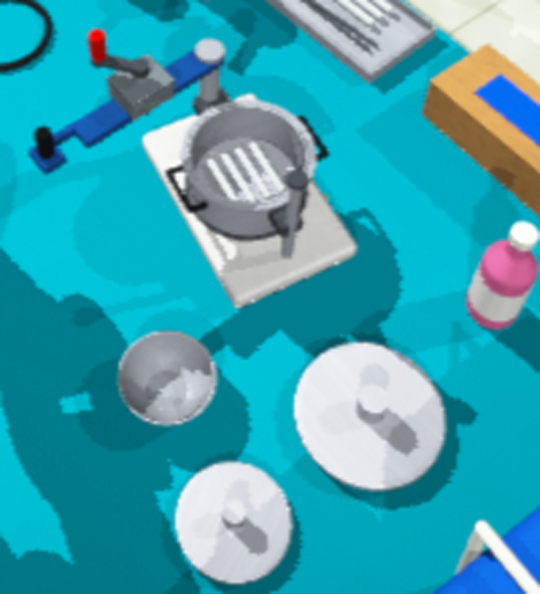

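The crops confirm the choice. The lid at top (420,237) is about 52 px across, roughly 164 mm. The one at (422,298) is only about 39 px, roughly 120 mm. Next I'll measure precisely in both views.

```bash
python3 - <<'E'
from h import *
T=cv2.imread('pics/raw_top0.png');S=cv2.imread('pics/raw_side0.png')
for n,I,boxes in(('top',T,{'lid':(388,205,452,270)}),('side',S,{'lid':(322,320,392,388)})):
    h=cv2.cvtColor(I,cv2.COLOR_BGR2HSV)
    for k,(a,b,c,d) in boxes.items():
        m=((h[b:d,a:c,1]<60)).astype(np.uint8)
        cs,_=cv2.findContours(m,0,1); q=max(cs,key=cv2.contourArea)
        hull=cv2.convexHull(q)
        pts=hull[:,0,:]+[a,b]
        for z in(.015,.022):
            W=np.array([onz(n,u,v,z)[:2] for u,v in pts]).astype(np.float32)
            (cx,cy),r=cv2.minEnclosingCircle(W); e=cv2.fitEllipse(W)
            print(n,k,z,cx,cy,r,e)
        # colours
# pot rim
h=cv2.cvtColor(T,cv2.COLOR_BGR2HSV)
blue=lambda h:((h[:,:,0]>105)&(h[:,:,0]<122)&(h[:,:,1]>150)).astype(np.uint8)
red=lambda h:(((h[:,:,0]<6)|(h[:,:,0]>174))&(h[:,:,1]>180)).astype(np.uint8)
blk=lambda h:(h[:,:,2]<50).astype(np.uint8)
hs=cv2.cvtColor(S,cv2.COLOR_BGR2HSV)
for nm,f,hh,box in(('red top',red,h,(265,235,300,255)),('red side',red,hs,(245,205,265,228)),('blk top',blk,h,(285,275,305,295)),('blk side',blk,hs,(228,240,248,264)),('blue top',blue,h,(280,195,310,295))):
    a,b,c,d=box; m=f(hh[b:d,a:c]); y,x=np.nonzero(m); print(nm,len(x),(x.mean()+a).round(2),(y.mean()+b).round(2),x.min()+a,x.max()+a,y.min()+b,y.max()+b)
o=cv2.resize(T[175:250,285:385],None,fx=8,fy=8,interpolation=cv2.INTER_CUBIC); cv2.imwrite('pics/c3.png',o)
o=cv2.resize(T[210:265,395:450],None,fx=10,fy=10,interpolation=cv2.INTER_CUBIC); cv2.imwrite('pics/c4.png',o)
E
```

```text
top lid 0.015 0.4914984405040741 -0.3496941030025482 0.083023801445961 ((0.4916422665119171, -0.34958019852638245), (0.16462533175945282, 0.16504482924938202), 2.390395402908325)
top lid 0.022 0.49078670144081116 -0.34759339690208435 0.08262063562870026 ((0.4909297227859497, -0.34747999906539917), (0.16382506489753723, 0.16424250602722168), 2.391986131668091)
side lid 0.015 0.49044710397720337 -0.34932032227516174 0.08219249546527863 ((0.49031534790992737, -0.3493032157421112), (0.16250558197498322, 0.16311824321746826), 111.4217300415039)
side lid 0.022 0.4877443313598633 -0.35081398487091064 0.0816923975944519 ((0.48761340975761414, -0.3507971465587616), (0.16151569783687592, 0.1621246635913849), 111.42201232910156)
red top 35 278.94 244.34 276 282 242 247
red side 51 255.71 216.65 253 258 211 222
blk top 27 295.22 285.04 293 298 283 287
blk side 51 236.29 252.82 234 239 248 258
blue top 544 293.48 245.74 288 300 204 289
```

View pics/c3.png

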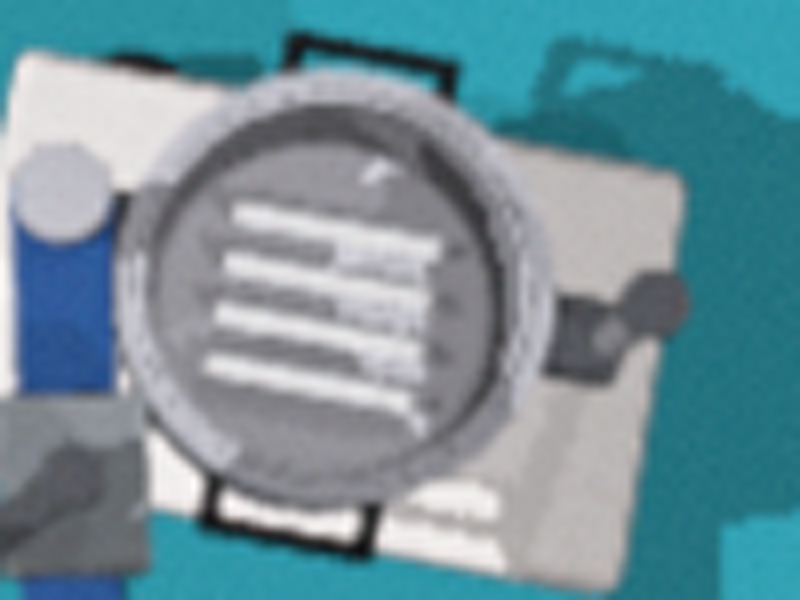

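View pics/c4.png

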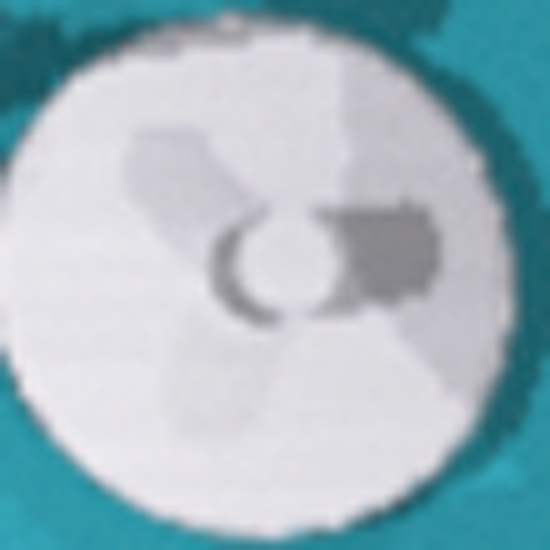

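```bash
python3 - <<'E'
from h import *
S=cv2.imread('pics/raw_side0.png')
print('boss',onz('top',423.5,235.7,.054).round(4))
P=onz('top',326.5,210.4,.11);print('pot',P.round(4))
st=onz('top',366.4,212.6,.19);print('stud',st.round(4),np.linalg.norm(st[:2]-P[:2]))
for z in(.186,.195,.205):
    hg=onz('top',292.1,198.6,z);print('hinge',z,hg.round(4),np.linalg.norm(hg[:2]-P[:2]),np.linalg.norm(hg[:2]-st[:2]))
def tri(u,v,U,V):
    o,d=ray('top',u,v);o2,d2=ray('side',U,V)
    A=np.stack([d,-d2],1);t=np.linalg.lstsq(A,o2-o,rcond=None)[0]
    a=o+d*t[0];b=o2+d2*t[1];return (a+b)/2,np.linalg.norm(a-b)
print('knobtop',onz('top',278.9,244.0,.26).round(4))
for z in (.25,.255,.26,.265,.27): print(z,proj('side',onz('top',278.9,244.0,z)).round(1))
g=onz('top',295.5,285,.226);print('grip',g.round(4),[proj('side',[g[0],g[1],z]).round(1) for z in(.226,.19)])
o=cv2.resize(S[190:340,225:365],None,fx=5,fy=5,interpolation=cv2.INTER_CUBIC)[:600]; cv2.imwrite('pics/c5.png',o[:,:800])
E
```

```text
boss [ 0.4914 -0.3497  0.054 ]
pot [ 0.5615 -0.0487  0.11  ]
stud [ 0.5422 -0.152   0.19  ] 0.10510491495542387
hinge 0.186 [0.5831 0.0549 0.186 ] 0.105776045894412 0.21086972739502813
hinge 0.195 [0.5814 0.0551 0.195 ] 0.10563641753032654 0.21074077001217903
hinge 0.205 [0.5795 0.0553 0.205 ] 0.10551316583673759 0.21061347490790888
knobtop [0.4489 0.0916 0.26  ]
0.25 [256.5 217.9]
0.255 [256.3 216.9]
0.26 [256.1 215.9]
0.265 [255.9 214.9]
0.27 [255.7 213.9]
grip [0.3432 0.048  0.226 ] [array([235.7, 248.5]), array([236.9, 255.5])]
```

View pics/c5.png

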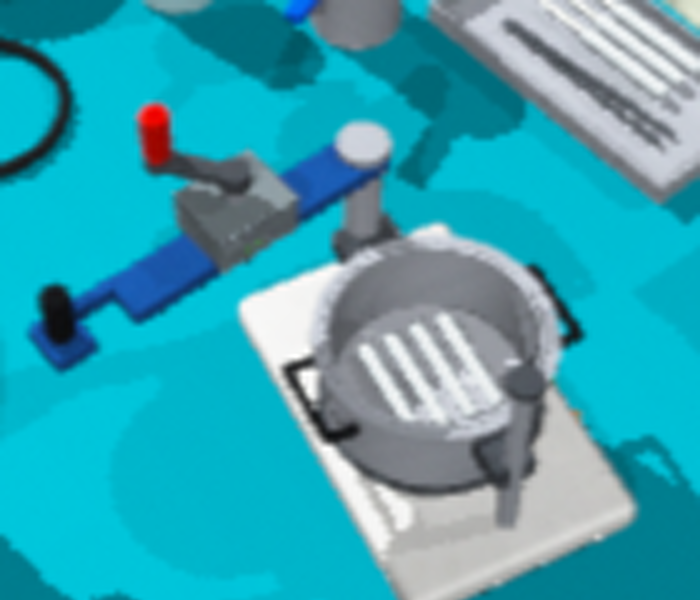

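```bash
cat >> h.py <<'E'
def delta(P,az,c=None):
    """shift/turn from current to world P, tool down, jaw(tool y) azimuth az deg"""
    s=state(); p=np.array(s['tool_pos']); q=s['tool_rot']; A=R.from_quat([q[1],q[2],q[3],q[0]])
    if c is not None: p=np.array(c)
    y=np.array([np.cos(np.radians(az)),np.sin(np.radians(az)),0]);z=np.array([0,0,-1.]);x=np.cross(y,z)
    B=R.from_matrix(np.stack([x,y,z],1))
    print('lin',A.inv().apply(np.array(P)-p).round(4),'rot',np.degrees((A.inv()*B).as_rotvec()).round(2),'now',p.round(4),'y',A.apply([0,1,0]).round(3),'F',np.array(s['contact_force']).round(1),'w',round(s['gripper_width'],3),'t',round(s['time'],2))
E
python3 -c "
from h import *
delta([.42,.42,.37],0)"
```

```text
lin [-0.2996 -0.1118 -0.1397] rot [-1.000e-01  6.000e-02  7.528e+01] now [0.1586 0.604  0.2302] y [ 0.254  0.967 -0.002] F [ 0.6 -0.1  1.6] w 0.998 t 0.1
```

>>> apply_moves([
  {"linear": [-0.02, -0.01, -0.035], "delta_rot": [0, 0, 8], "fingers": 0},
  {"linear": [-0.05, -0.02, -0.07], "delta_rot": [0, 0, 16], "fingers": 0},
  {"linear": [-0.09, -0.035, -0.1], "delta_rot": [0, 0, 24], "fingers": 0},
  {"linear": [-0.13, -0.05, -0.12], "delta_rot": [0, 0, 32], "fingers": 0},
  {"linear": [-0.17, -0.065, -0.14], "delta_rot": [0, 0, 40], "fingers": 0},
  {"linear": [-0.215, -0.08, -0.14], "delta_rot": [0, 0, 48], "fingers": 0},
  {"linear": [-0.26, -0.1, -0.14], "delta_rot": [0, 0, 56], "fingers": 0},
  {"linear": [-0.3, -0.11, -0.14], "delta_rot": [0, 0, 64], "fingers": 0},
])

```text
time: 0.9
tool_pos: [0.4224, 0.42, 0.3712]
tool_rot: [0.0, 0.637, 0.771, -0.0]
contact_force: [0.6, 0.9, -0.3]
gripper_width: 0.998
```

```bash
python3 -c "
from h import *
delta([.491,-.3495,.1],0); delta([.62,.1,.37],0)"
```

```text
lin [-0.7685 -0.0782  0.2714] rot [ 0.    0.02 10.9 ] now [0.4224 0.42   0.3712] y [0.982 0.189 0.   ] F [ 0.6  0.9 -0.3] w 0.998 t 0.9
lin [-0.3516  0.1335  0.0013] rot [ 0.    0.02 10.9 ] now [0.4224 0.42   0.3712] y [0.982 0.189 0.   ] F [ 0.6  0.9 -0.3] w 0.998 t 0.9
```

>>> apply_moves([
  {"linear": [-0.045, 0.01, 0], "delta_rot": [0, 0, 4], "fingers": 0},
  {"linear": [-0.093, 0.015, 0], "delta_rot": [0, 0, 8], "fingers": 0},
  {"linear": [-0.142, 0.02, 0], "delta_rot": [0, 0, 10.9], "fingers": 0},
  {"linear": [-0.19, 0.02, 0], "delta_rot": [0, 0, 10.9], "fingers": 0},
  {"linear": [-0.239, 0.02, 0], "delta_rot": [0, 0, 10.9], "fingers": 0},
  {"linear": [-0.288, 0.01, 0], "delta_rot": [0, 0, 10.9], "fingers": 0},
  {"linear": [-0.337, 0, 0], "delta_rot": [0, 0, 10.9], "fingers": 0},
  {"linear": [-0.386, -0.01, 0], "delta_rot": [0, 0, 10.9], "fingers": 0},
])

```text
time: 1.7
tool_pos: [0.4862, 0.0396, 0.3708]
tool_rot: [-0.0, 0.705, 0.71, -0.0]
contact_force: [0.8, -1.0, -0.6]
gripper_width: 0.998
```

```bash
python3 -c "
from h import *
delta([.491,-.3495,.1],0)"
```

```text
lin [-0.3891  0.0022  0.2708] rot [-0.03 -0.    0.4 ] now [0.4862 0.0396 0.3708] y [ 1.     0.007 -0.   ] F [ 0.8 -1.  -0.6] w 0.998 t 1.7
```

>>> apply_moves([
  {"linear": [-0.049, 0, 0], "delta_rot": [0, 0, 0], "fingers": 0},
  {"linear": [-0.098, 0, 0], "delta_rot": [0, 0, 0], "fingers": 0},
  {"linear": [-0.147, 0, 0], "delta_rot": [0, 0, 0], "fingers": 0},
  {"linear": [-0.195, 0, 0], "delta_rot": [0, 0, 0], "fingers": 0},
  {"linear": [-0.244, 0, 0], "delta_rot": [0, 0, 0], "fingers": 0},
  {"linear": [-0.293, 0, 0.01], "delta_rot": [0, 0, 0], "fingers": 0},
  {"linear": [-0.34, 0, 0.025], "delta_rot": [0, 0, 0], "fingers": 0},
  {"linear": [-0.38, 0.002, 0.05], "delta_rot": [0, 0, 0.4], "fingers": 0},
])

```text
time: 2.5
tool_pos: [0.4911, -0.3415, 0.3222]
tool_rot: [0.002, 0.708, 0.706, 0.0]
contact_force: [0.5, -0.0, -0.5]
gripper_width: 1.0
```

```bash
python3 -c "
from h import *
delta([.491,-.3495,.028],0)"
```

```text
lin [-0.0074 -0.0008  0.2942] rot [ 0.13  0.12 -0.11] now [ 0.4911 -0.3415  0.3222] y [ 1.    -0.002  0.002] F [ 0.5 -0.  -0.5] w 1.0 t 2.5
```

>>> apply_moves([
  {"linear": [-0.0074, 0, 0.045], "delta_rot": [0, 0, 0], "fingers": 0},
  {"linear": [-0.0074, 0, 0.09], "delta_rot": [0, 0, 0], "fingers": 0},
  {"linear": [-0.0074, 0, 0.135], "delta_rot": [0, 0, 0], "fingers": 0},
  {"linear": [-0.0074, 0, 0.18], "delta_rot": [0, 0, 0], "fingers": 0},
  {"linear": [-0.0074, 0, 0.225], "delta_rot": [0, 0, 0], "fingers": 0},
  {"linear": [-0.0074, 0, 0.26], "delta_rot": [0, 0, 0], "fingers": 0},
  {"linear": [-0.0074, 0, 0.285], "delta_rot": [0, 0, 0], "fingers": 0},
  {"linear": [-0.0074, 0, 0.294], "delta_rot": [0, 0, 0], "fingers": 0},
])

```text
time: 3.3
tool_pos: [0.4889, -0.3439, 0.023]
tool_rot: [-0.004, 0.707, 0.707, -0.0]
contact_force: [0.4, 0.0, -0.4]
gripper_width: 1.0
```

>>> apply_moves([
  {"linear": [0, 0, 0], "delta_rot": [0, 0, 0], "fingers": 60},
  {"linear": [0, 0, 0], "delta_rot": [0, 0, 0], "fingers": 120},
  {"linear": [0, 0, 0], "delta_rot": [0, 0, 0], "fingers": 180},
  {"linear": [0, 0, 0], "delta_rot": [0, 0, 0], "fingers": 255},
  {"linear": [0, 0, 0], "delta_rot": [0, 0, 0], "fingers": 255},
  {"linear": [0, 0, 0], "delta_rot": [0, 0, 0], "fingers": 255},
  {"linear": [0, 0, 0], "delta_rot": [0, 0, 0], "fingers": 255},
  {"linear": [0, 0, 0], "delta_rot": [0, 0, 0], "fingers": 255},
])

```text
time: 4.1
tool_pos: [0.4923, -0.3471, 0.0298]
tool_rot: [0.002, 0.707, 0.707, -0.0]
contact_force: [-1.4, 0.5, 6.8]
gripper_width: 0.349
```

```bash
python3 -c "
from h import *
delta([.491,-.3495,.028],0)
grab('side','s1.png',(290,270,430,390),5); grab('top','t1.png')"
```

```text
lin [-0.0024 -0.0013  0.0018] rot [ 0.13  0.15 -0.01] now [ 0.4923 -0.3471  0.0298] y [ 1.    -0.     0.002] F [-1.4  0.5  6.8] w 0.349 t 4.1
```

View pics/s1.png

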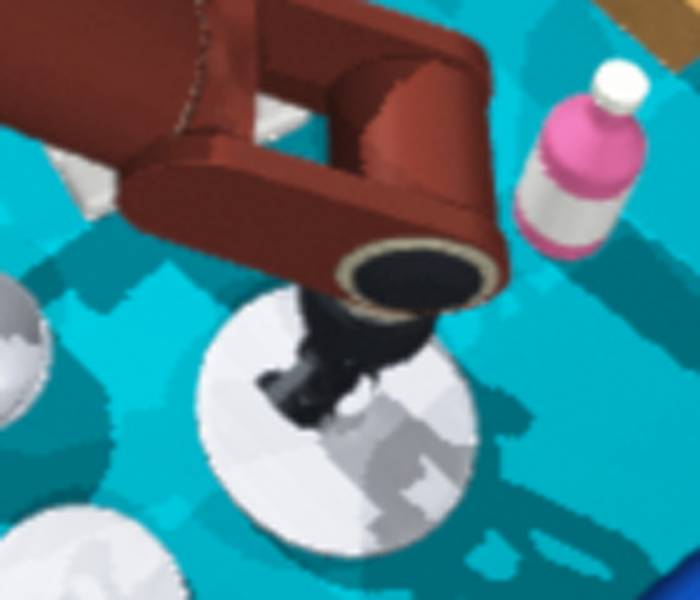

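Gripper opening 0.349 is about 30 mm, matching the 32 mm boss, so the boss is gripped. Lifting now.

>>> apply_moves([
  {"linear": [0, 0, -0.01], "delta_rot": [0, 0, 0], "fingers": 255},
  {"linear": [0, 0, -0.03], "delta_rot": [0, 0, 0], "fingers": 255},
  {"linear": [0, 0, -0.06], "delta_rot": [0, 0, 0], "fingers": 255},
  {"linear": [0, 0, -0.1], "delta_rot": [0, 0, 0], "fingers": 255},
  {"linear": [0, 0, -0.14], "delta_rot": [0, 0, 0], "fingers": 255},
  {"linear": [0, 0, -0.18], "delta_rot": [0, 0, 0], "fingers": 255},
  {"linear": [0.0, 0, -0.215], "delta_rot": [0, 0, 0], "fingers": 255},
  {"linear": [0.0, 0, -0.235], "delta_rot": [0, 0, 0], "fingers": 255},
])

```text
time: 5.0
tool_pos: [0.4916, -0.346, 0.2655]
tool_rot: [0.002, 0.707, 0.707, 0.0]
contact_force: [0.1, 0.1, -5.5]
gripper_width: 0.351
```

>>> apply_moves([
  {"linear": [0.015, 0.005, -0.003], "delta_rot": [0, 0, 0], "fingers": 255},
  {"linear": [0.045, 0.015, -0.003], "delta_rot": [0, 0, 0], "fingers": 255},
  {"linear": [0.085, 0.025, -0.003], "delta_rot": [0, 0, 0], "fingers": 255},
  {"linear": [0.125, 0.035, -0.003], "delta_rot": [0, 0, 0], "fingers": 255},
  {"linear": [0.165, 0.045, -0.003], "delta_rot": [0, 0, 0], "fingers": 255},
  {"linear": [0.205, 0.055, -0.003], "delta_rot": [0, 0, 0], "fingers": 255},
  {"linear": [0.235, 0.065, -0.003], "delta_rot": [0, 0, 0], "fingers": 255},
  {"linear": [0.26, 0.069, -0.003], "delta_rot": [0, 0, 0], "fingers": 255},
])

```text
time: 5.8
tool_pos: [0.5593, -0.0826, 0.2625]
tool_rot: [-0.002, 0.706, 0.708, -0.001]
contact_force: [0.4, -0.9, -5.5]
gripper_width: 0.347
```

```bash
python3 -c "
from h import *
delta([.5615,-.0478,.26],0)
grab('side','s2.png',(220,180,380,300),5); grab('top','t2.png',(260,150,440,285),4)"
```

```text
lin [0.0348 0.0022 0.0026] rot [-0.24 -0.13  0.1 ] now [ 0.5593 -0.0826  0.2625] y [ 1.     0.002 -0.004] F [ 0.4 -0.9 -5.5] w 0.347 t 5.8
```

View pics/s2.png

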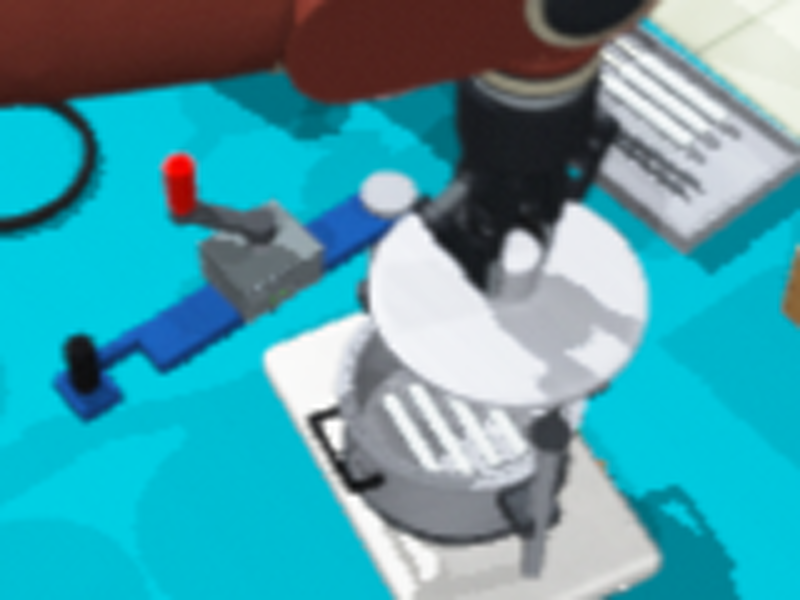

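View pics/t2.png

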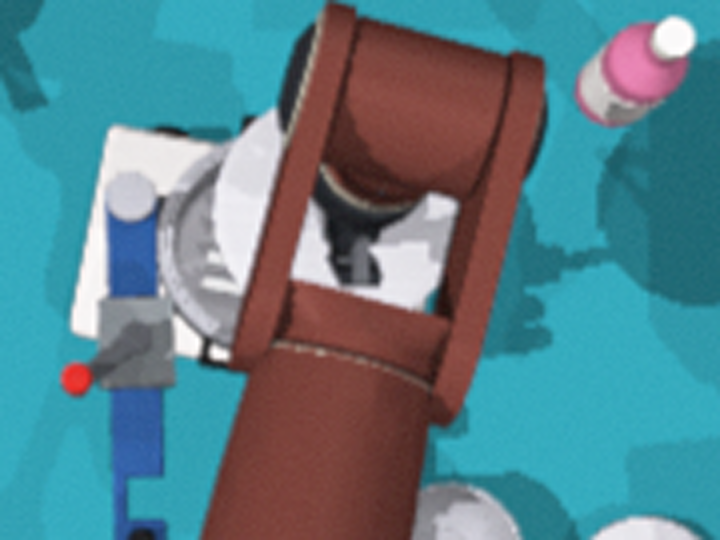

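Both views show the lid held level and clear of the stud and bridge. I'll approach in y, settle, then lower it.

>>> apply_moves([
  {"linear": [0.015, 0.001, 0], "delta_rot": [0, 0, 0], "fingers": 255},
  {"linear": [0.03, 0.002, 0], "delta_rot": [0, 0, 0], "fingers": 255},
  {"linear": [0.033, 0.002, 0], "delta_rot": [0, 0, 0], "fingers": 255},
  {"linear": [0.033, 0.002, 0.0], "delta_rot": [0, 0, 0], "fingers": 255},
  {"linear": [0.033, 0.002, 0], "delta_rot": [0, 0, 0], "fingers": 255},
  {"linear": [0.033, 0.002, 0], "delta_rot": [0, 0, 0], "fingers": 255},
  {"linear": [0.033, 0.002, 0], "delta_rot": [0, 0, 0], "fingers": 255},
  {"linear": [0.033, 0.002, 0], "delta_rot": [0, 0, 0], "fingers": 255},
])

```text
time: 6.7
tool_pos: [0.5623, -0.0533, 0.2653]
tool_rot: [0.0, 0.707, 0.707, -0.0]
contact_force: [0.4, -0.2, -5.7]
gripper_width: 0.349
```

```bash
python3 -c "
from h import *
delta([.5615,-.0478,.26],0)
a=grab('side','s3.png',(270,180,390,270),6)"
```

```text
lin [ 0.0055 -0.0008  0.0053] rot [-0.    0.   -0.05] now [ 0.5623 -0.0533  0.2653] y [ 1.    -0.001 -0.   ] F [ 0.4 -0.2 -5.7] w 0.349 t 6.7
```

View pics/s3.png

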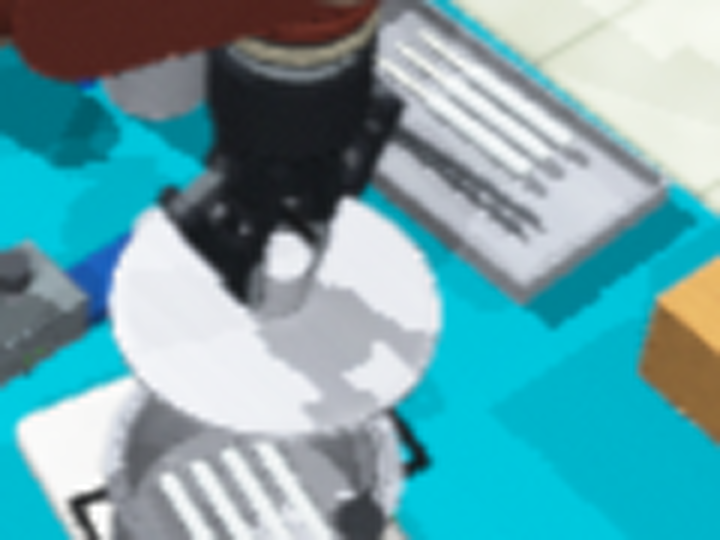

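```bash
python3 - <<'E'
from h import *
I=cv2.imread('pics/raw_s3.png');h=cv2.cvtColor(I,cv2.COLOR_BGR2HSV)
a,b,c,d=285,212,347,256
m=((h[b:d,a:c,1]<50)&(h[b:d,a:c,2]>140)).astype(np.uint8)
n,l,st,_=cv2.connectedComponentsWithStats(m); i=1+np.argmax(st[1:,4]); m=(l==i).astype(np.uint8)
cs,_=cv2.findContours(m,0,1); q=cv2.convexHull(max(cs,key=cv2.contourArea))[:,0,:]+[a,b]
q=np.array([p for p in q if p[1]>222 and p[1]<254])
for z in(.2505,.2575):
    W=np.array([onz('side',u,v,z)[:2] for u,v in q])
    A=np.c_[2*W,np.ones(len(W))];s=np.linalg.lstsq(A,(W**2).sum(1),rcond=None)[0]
    print(z,len(W),s[:2],np.sqrt(s[2]+s[:2]@s[:2]), np.abs(np.hypot(*(W-s[:2]).T)-np.sqrt(s[2]+s[:2]@s[:2])).max())
cv2.imwrite('pics/m.png',m*255)
E
```

```text
0.2505 6 [ 0.54489314 -0.06799591] 0.08711568112540721 0.005978007062468593
0.2575 6 [ 0.54107663 -0.07203011] 0.08644825893239047 0.005932207563086572
```

```bash
python3 - <<'E'
from h import *
C=np.array([(110,305),(115,340),(148,388),(130,245),(441,310),(425,250),(378,208),(432,355),(405,395)])
q=C/6+[270,180]-.5
for z in(.2505,.2575):
    W=np.array([onz('side',u,v,z)[:2] for u,v in q])
    A=np.c_[2*W,np.ones(len(W))];s=np.linalg.lstsq(A,(W**2).sum(1),rcond=None)[0]
    r=np.sqrt(s[2]+s[:2]@s[:2]);print(z,s[:2],r,(np.hypot(*(W-s[:2]).T)-r).round(4))
    # fixed radius check: boss top centre
print(onz('side',270+288/6-.5,180+257/6-.5,.2895))
E
```

```text
0.2505 [ 0.56362114 -0.05497134] 0.08308645123464067 [-0.0003  0.0008  0.0009 -0.0016 -0.001   0.0015  0.0006 -0.0011  0.0001]
0.2575 [ 0.55966115 -0.05910531] 0.08244989831126 [-0.0003  0.0008  0.0009 -0.0015 -0.001   0.0015  0.0006 -0.0011  0.0001]
[ 0.56439637 -0.06018148  0.2895    ]
```

>>> apply_moves([
  {"linear": [0.003, 0, 0.015], "delta_rot": [0, 0, 0], "fingers": 255},
  {"linear": [0.0055, -0.0008, 0.04], "delta_rot": [0, 0, 0], "fingers": 255},
  {"linear": [0.0055, -0.0008, 0.065], "delta_rot": [0, 0, 0], "fingers": 255},
  {"linear": [0.0055, -0.0008, 0.085], "delta_rot": [0, 0, 0], "fingers": 255},
  {"linear": [0.0055, -0.0008, 0.1], "delta_rot": [0, 0, 0], "fingers": 255},
  {"linear": [0.0055, -0.0008, 0.11], "delta_rot": [0, 0, 0], "fingers": 255},
  {"linear": [0.0055, -0.0008, 0.117], "delta_rot": [0, 0, 0], "fingers": 255},
  {"linear": [0.0055, -0.0008, 0.12], "delta_rot": [0, 0, 0], "fingers": 255},
])

```text
time: 7.55
tool_pos: [0.5616, -0.0474, 0.145]
tool_rot: [-0.0, 0.707, 0.707, -0.0]
contact_force: [-0.3, -0.3, -5.9]
gripper_width: 0.348
```

>>> apply_moves([
  {"linear": [0, 0, 0.002], "delta_rot": [0, 0, 0], "fingers": 255},
  {"linear": [0, 0, 0.004], "delta_rot": [0, 0, 0], "fingers": 255},
  {"linear": [0, 0, 0.006], "delta_rot": [0, 0, 0], "fingers": 255},
  {"linear": [0, 0, 0.008], "delta_rot": [0, 0, 0], "fingers": 255},
  {"linear": [0, 0, 0.01], "delta_rot": [0, 0, 0], "fingers": 255},
  {"linear": [0, 0, 0.012], "delta_rot": [0, 0, 0], "fingers": 255},
  {"linear": [0, 0, 0.014], "delta_rot": [0, 0, 0], "fingers": 255},
  {"linear": [0, 0, 0.014], "delta_rot": [0, 0, 0], "fingers": 255},
])

```text
time: 8.35
tool_pos: [0.5612, -0.0474, 0.1308]
tool_rot: [-0.0, 0.707, 0.707, -0.0]
contact_force: [-0.7, 0.3, -6.6]
gripper_width: 0.346
```

```bash
python3 -c "
from h import *
delta([.5615,-.0478,.13],0)
a=grab('side','s4.png',(240,190,380,300),5)"
```

```text
lin [-0.0004  0.0003  0.0008] rot [-0.05 -0.01 -0.01] now [ 0.5612 -0.0474  0.1308] y [ 1.    -0.    -0.001] F [-0.7  0.3 -6.6] w 0.346 t 8.35
```

View pics/s4.png

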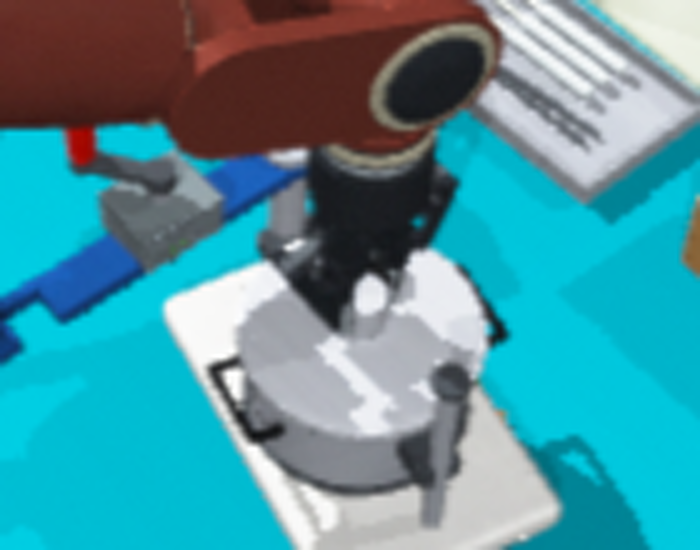

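The lid is over the pot and centred, with its spigot inside the rim and no contact force yet. Next I lower it a last couple of mm and release.

>>> apply_moves([
  {"linear": [0, 0, 0.0007], "delta_rot": [0, 0, 0], "fingers": 255},
  {"linear": [0, 0, 0.0014], "delta_rot": [0, 0, 0], "fingers": 255},
  {"linear": [0, 0, 0.002], "delta_rot": [0, 0, 0], "fingers": 255},
  {"linear": [0, 0, 0.002], "delta_rot": [0, 0, 0], "fingers": 255},
  {"linear": [0, 0, 0.002], "delta_rot": [0, 0, 0], "fingers": 255},
  {"linear": [0, 0, 0.002], "delta_rot": [0, 0, 0], "fingers": 255},
  {"linear": [0, 0, 0.002], "delta_rot": [0, 0, 0], "fingers": 255},
  {"linear": [0, 0, 0.002], "delta_rot": [0, 0, 0], "fingers": 255},
])

```text
time: 9.2
tool_pos: [0.5617, -0.0475, 0.1298]
tool_rot: [0.0, 0.707, 0.707, 0.0]
contact_force: [-2.0, 1.3, 0.5]
gripper_width: 0.349
```

>>> apply_moves([
  {"linear": [0, 0, 0], "delta_rot": [0, 0, 0], "fingers": 140},
  {"linear": [0, 0, 0], "delta_rot": [0, 0, 0], "fingers": 100},
  {"linear": [0, 0, 0], "delta_rot": [0, 0, 0], "fingers": 60},
  {"linear": [0, 0, -0.005], "delta_rot": [0, 0, 0], "fingers": 30},
  {"linear": [0, 0, -0.02], "delta_rot": [0, 0, 0], "fingers": 30},
  {"linear": [0, 0, -0.05], "delta_rot": [0, 0, 0], "fingers": 30},
  {"linear": [0, 0, -0.09], "delta_rot": [0, 0, 0], "fingers": 30},
  {"linear": [0, 0, -0.13], "delta_rot": [0, 0, 0], "fingers": 30},
])

```text
time: 10.0
tool_pos: [0.5614, -0.0474, 0.2618]
tool_rot: [0.0, 0.707, 0.707, 0.0]
contact_force: [0.2, -0.7, 0.7]
gripper_width: 0.882
```

```bash
python3 -c "
from h import *
delta([.3432,.048,.30],-88)
a=grab('side','s5.png',(240,190,380,300),5)"
```

```text
lin [ 0.0954 -0.2182 -0.0384] rot [ 4.000e-02 -2.000e-02  8.799e+01] now [ 0.5614 -0.0474  0.2618] y [ 1.    -0.     0.001] F [ 0.2 -0.7  0.7] w 0.882 t 10.0
```

View pics/s5.png

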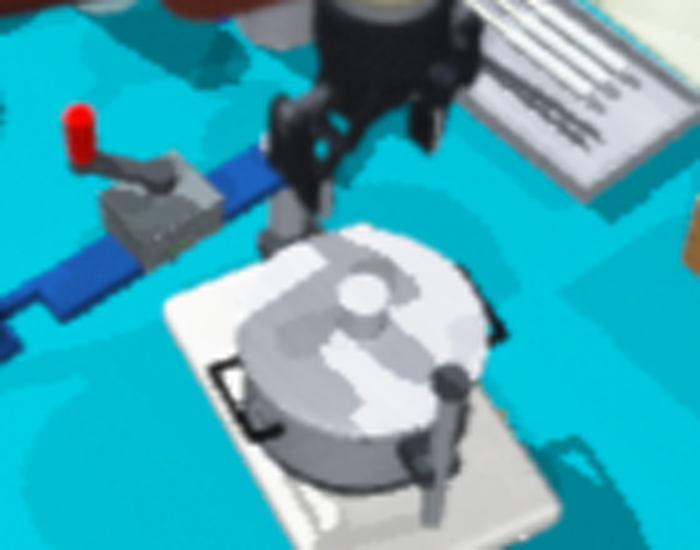

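Side view: the lid sits flat on the pot, boss at crop (362,293), flange even all round. Now to the bridge post.

>>> apply_moves([
  {"linear": [0, 0, -0.03], "delta_rot": [0, 0, 8.5], "fingers": 30},
  {"linear": [0, -0.02, -0.06], "delta_rot": [0, 0, 17], "fingers": 60},
  {"linear": [0.01, -0.055, -0.075], "delta_rot": [0, 0, 25.5], "fingers": 80},
  {"linear": [0.03, -0.09, -0.075], "delta_rot": [0, 0, 34], "fingers": 80},
  {"linear": [0.05, -0.125, -0.075], "delta_rot": [0, 0, 42.5], "fingers": 80},
  {"linear": [0.07, -0.16, -0.075], "delta_rot": [0, 0, 51], "fingers": 80},
  {"linear": [0.085, -0.19, -0.075], "delta_rot": [0, 0, 59.5], "fingers": 80},
  {"linear": [0.095, -0.21, -0.07], "delta_rot": [0, 0, 68], "fingers": 80},
])

```text
time: 10.85
tool_pos: [0.3503, 0.0484, 0.3315]
tool_rot: [0.001, 0.982, 0.188, 0.002]
contact_force: [0.1, 0.3, 0.5]
gripper_width: 0.686
```

```bash
python3 -c "
from h import *
delta([.3432,.048,.26],-88.3); print(state()['joint_pos'])"
```

```text
lin [-0.007  -0.0024  0.0715] rot [ 0.06 -0.26 19.98] now [0.3503 0.0484 0.3315] y [ 0.369 -0.929  0.002] F [0.1 0.3 0.5] w 0.686 t 10.85
[-7.43750785e-02 -6.89782913e-01  2.03346109e+00  1.86712674e-04
  1.79327431e+00  1.11809453e+00]
```

>>> apply_moves([
  {"linear": [-0.004, -0.002, 0.01], "delta_rot": [0, 0, 8], "fingers": 80},
  {"linear": [-0.007, -0.002, 0.03], "delta_rot": [0, 0, 16], "fingers": 80},
  {"linear": [-0.007, -0.002, 0.05], "delta_rot": [0, 0, 20], "fingers": 80},
  {"linear": [-0.007, -0.002, 0.07], "delta_rot": [0, 0, 20], "fingers": 80},
  {"linear": [-0.007, -0.002, 0.07], "delta_rot": [0, 0, 20], "fingers": 80},
  {"linear": [-0.007, -0.002, 0.07], "delta_rot": [0, 0, 20], "fingers": 80},
  {"linear": [-0.007, -0.002, 0.07], "delta_rot": [0, 0, 20], "fingers": 80},
  {"linear": [-0.007, -0.002, 0.07], "delta_rot": [0, 0, 20], "fingers": 80},
])

```text
time: 11.65
tool_pos: [0.3449, 0.0468, 0.261]
tool_rot: [0.0, 1.0, 0.017, 0.001]
contact_force: [0.3, 0.5, 0.5]
gripper_width: 0.686
```

```bash
python3 -c "
from h import *
delta([.3432,.048,.20],-88.3); print(state()['joint_pos'])
a=grab('side','s6.png',(200,190,340,300),5)
a=grab('top','t6.png',(250,160,390,300),5)"
```

```text
lin [-0.0018 -0.0013  0.061 ] rot [ 0.02 -0.15  0.29] now [0.3449 0.0468 0.261 ] y [ 0.035 -0.999  0.   ] F [0.3 0.5 0.5] w 0.686 t 11.65
[-8.00285489e-02 -7.09054659e-01  2.15846264e+00  1.05004271e-05
  1.68961421e+00  1.45608389e+00]
```

View pics/s6.png

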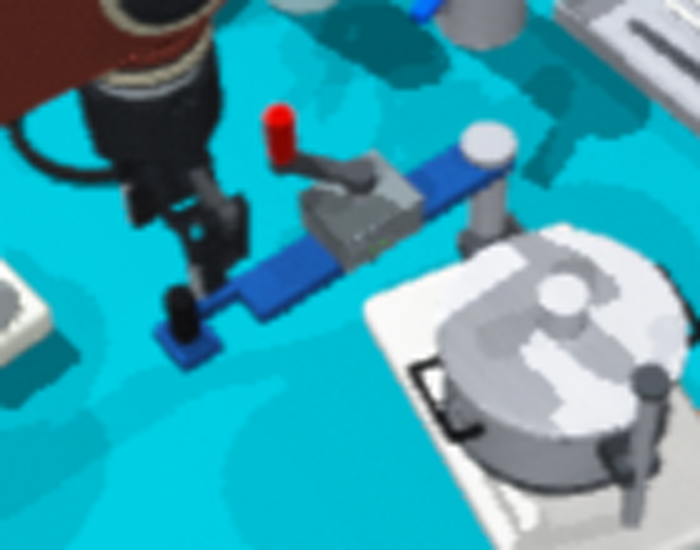

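View pics/t6.png

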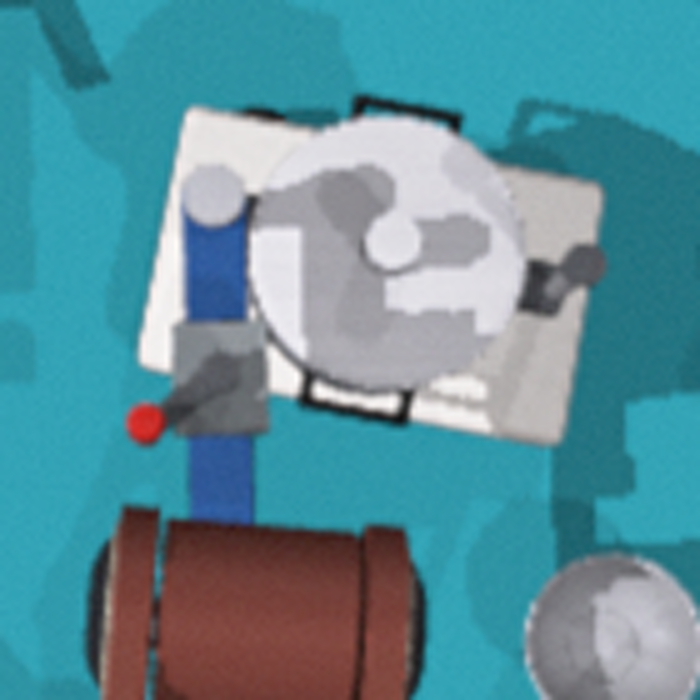

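Top view: lid centre at about (326.8,209.8), against the pot at (326.5,210.4), so it is centred to about 1–2 mm. Side view: the fingers straddle above the black post at crop (182,292). Lowering onto the post.

>>> apply_moves([
  {"linear": [0, -0.001, 0.015], "delta_rot": [0, 0, 0.3], "fingers": 80},
  {"linear": [0, -0.001, 0.03], "delta_rot": [0, 0, 0.3], "fingers": 80},
  {"linear": [0, -0.001, 0.045], "delta_rot": [0, 0, 0.3], "fingers": 80},
  {"linear": [0, -0.001, 0.058], "delta_rot": [0, 0, 0.3], "fingers": 80},
  {"linear": [0, -0.001, 0.062], "delta_rot": [0, 0, 0.3], "fingers": 80},
  {"linear": [0, -0.001, 0.062], "delta_rot": [0, 0, 0.3], "fingers": 80},
  {"linear": [0, -0.001, 0.062], "delta_rot": [0, 0, 0.3], "fingers": 80},
  {"linear": [0, -0.001, 0.062], "delta_rot": [0, 0, 0.3], "fingers": 80},
])

```text
time: 12.55
tool_pos: [0.3448, 0.0478, 0.1982]
tool_rot: [0.0, 1.0, 0.015, 0.001]
contact_force: [0.2, 0.6, -0.2]
gripper_width: 0.689
```

```bash
python3 -c "
from h import *
delta([.3432,.048,.20],-88.3)
a=grab('side','s7.png',(200,200,300,280),7)"
```

```text
lin [-0.0016 -0.0003 -0.0018] rot [ 0.01 -0.09 -0.02] now [0.3448 0.0478 0.1982] y [ 0.029 -1.     0.   ] F [ 0.2  0.6 -0.2] w 0.689 t 12.55
```

View pics/s7.png

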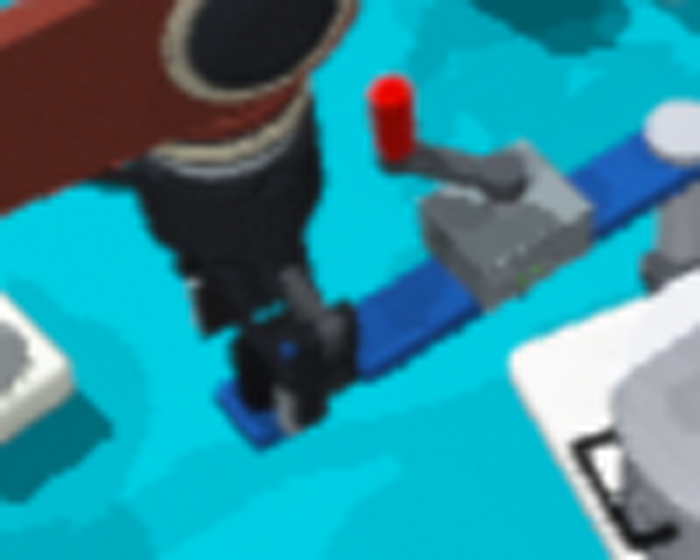

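Looks aligned, with the post between the fingers. Closing.

>>> apply_moves([
  {"linear": [0, 0, 0], "delta_rot": [0, 0, 0], "fingers": 150},
  {"linear": [0, 0, 0], "delta_rot": [0, 0, 0], "fingers": 200},
  {"linear": [0, 0, 0], "delta_rot": [0, 0, 0], "fingers": 255},
  {"linear": [0, 0, 0], "delta_rot": [0, 0, 0], "fingers": 255},
  {"linear": [0, 0, 0], "delta_rot": [0, 0, 0], "fingers": 255},
  {"linear": [0, 0, 0], "delta_rot": [0, 0, 0], "fingers": 255},
  {"linear": [0, 0, 0], "delta_rot": [0, 0, 0], "fingers": 255},
  {"linear": [0, 0, 0], "delta_rot": [0, 0, 0], "fingers": 255},
])

```text
time: 13.4
tool_pos: [0.3444, 0.0481, 0.1978]
tool_rot: [-0.0, 1.0, 0.015, 0.0]
contact_force: [-2.2, 3.4, 5.3]
gripper_width: 0.215
```

```bash
python3 - <<'E'
from h import *
H=np.array([.582,.055]); p=state()['tool_pos']; rho=np.linalg.norm(p[:2]-H)
s=state();print(p,rho,s['gripper_width'],s['contact_force'])
a0=np.degrees(np.arctan2(*(p[:2]-H)[::-1])); a1=-101.2
print('a0',a0)
q=s['tool_rot'];A=R.from_quat([q[1],q[2],q[3],q[0]])
a0=a0%360-360
for k in range(0,13):
    a=a0+(a1-a0)*k/12
    t=np.r_[H+rho*np.array([np.cos(np.radians(a)),np.sin(np.radians(a))]),p[2]]
    print(k,round(a-a0,1),A.inv().apply(t-p).round(4),t.round(3))
E
```

```text
[0.34438683 0.04814919 0.19780821] 0.237711905303671 0.21504974136113725 [-2.15031592  3.35744086  5.29995735]
a0 -178.34851891522484
0 0.0 [ 0. -0.  0.] [0.344 0.048 0.198]
1 6.4 [ 0.0015  0.0266 -0.    ] [0.347 0.022 0.198]
2 12.9 [ 0.0059  0.0529 -0.    ] [ 0.352 -0.005  0.198]
3 19.3 [ 0.0133  0.0785 -0.0001] [ 0.36  -0.03   0.198]
4 25.7 [ 2.350e-02  1.032e-01 -1.000e-04] [ 0.371 -0.054  0.198]
5 32.1 [ 3.630e-02  1.265e-01 -1.000e-04] [ 0.384 -0.077  0.198]
6 38.6 [ 5.170e-02  1.483e-01 -1.000e-04] [ 0.401 -0.099  0.198]
7 45.0 [ 6.950e-02  1.682e-01 -1.000e-04] [ 0.419 -0.118  0.198]
8 51.4 [ 8.930e-02  1.859e-01 -1.000e-04] [ 0.439 -0.135  0.198]
9 57.9 [ 1.111e-01  2.014e-01 -1.000e-04] [ 0.461 -0.15   0.198]
10 64.3 [ 1.344e-01  2.143e-01 -1.000e-04] [ 0.485 -0.162  0.198]
11 70.7 [ 1.590e-01  2.245e-01 -1.000e-04] [ 0.51  -0.172  0.198]
12 77.1 [ 1.846e-01  2.319e-01 -1.000e-04] [ 0.536 -0.178  0.198]
```

>>> apply_moves([
  {"linear": [0.0005, 0.013, 0], "delta_rot": [0, 0, -3.2], "fingers": 255},
  {"linear": [0.0033, 0.04, 0], "delta_rot": [0, 0, -9.6], "fingers": 255},
  {"linear": [0.0093, 0.0658, 0], "delta_rot": [0, 0, -16.1], "fingers": 255},
  {"linear": [0.0183, 0.091, 0], "delta_rot": [0, 0, -22.5], "fingers": 255},
  {"linear": [0.0235, 0.1032, 0], "delta_rot": [0, 0, -25.7], "fingers": 255},
  {"linear": [0.0363, 0.1265, 0], "delta_rot": [0, 0, -32.1], "fingers": 255},
  {"linear": [0.0517, 0.1483, 0], "delta_rot": [0, 0, -38.6], "fingers": 255},
  {"linear": [0.0517, 0.1483, 0], "delta_rot": [0, 0, -38.6], "fingers": 255},
])

```text
time: 14.2
tool_pos: [0.4021, -0.1011, 0.1979]
tool_rot: [0.002, 0.939, 0.344, 0.001]
contact_force: [5.1, -1.8, 2.4]
gripper_width: 0.214
```

```bash
cat > arc.py <<'E'
from h import *
H=np.array([.582,.055]); s=state(); p=s['tool_pos']; rho=np.linalg.norm(p[:2]-H)
a0=np.degrees(np.arctan2(*(p[:2]-H)[::-1])); a1=-101.2
q=s['tool_rot'];A=R.from_quat([q[1],q[2],q[3],q[0]])
rho0=.2377
print('rho',rho,'a',a0,'jaw az',np.degrees(np.arctan2(*A.apply([0,1,0])[[1,0]])),s['contact_force'].round(1),p)
for a in np.r_[np.arange(np.ceil(a0/5)*5,a1,5.),a1,a1+1]:
    t=np.r_[H+rho0*np.array([np.cos(np.radians(a)),np.sin(np.radians(a))]),p[2]]
    print(round(a-a0,1),A.inv().apply(t-p).round(4))
E
python3 arc.py; python3 -c "
from h import *
grab('side','s8.png',(200,180,360,300),5)"
```

```text
rho 0.2381866538173928 a -139.0560690470358 jaw az -49.77566153134494 [ 5.1 -1.8  2.4] [ 0.40208542 -0.10108852  0.19785111]
4.1 [0.0013 0.0168 0.0001]
9.1 [0.0039 0.0374 0.0001]
14.1 [0.0083 0.0576 0.0002]
19.1 [0.0145 0.0774 0.0003]
24.1 [0.0223 0.0966 0.0004]
29.1 [0.0318 0.1151 0.0004]
34.1 [0.0429 0.1326 0.0005]
37.9 [0.0523 0.1452 0.0005]
38.9 [0.055  0.1484 0.0006]
```

View pics/s8.png

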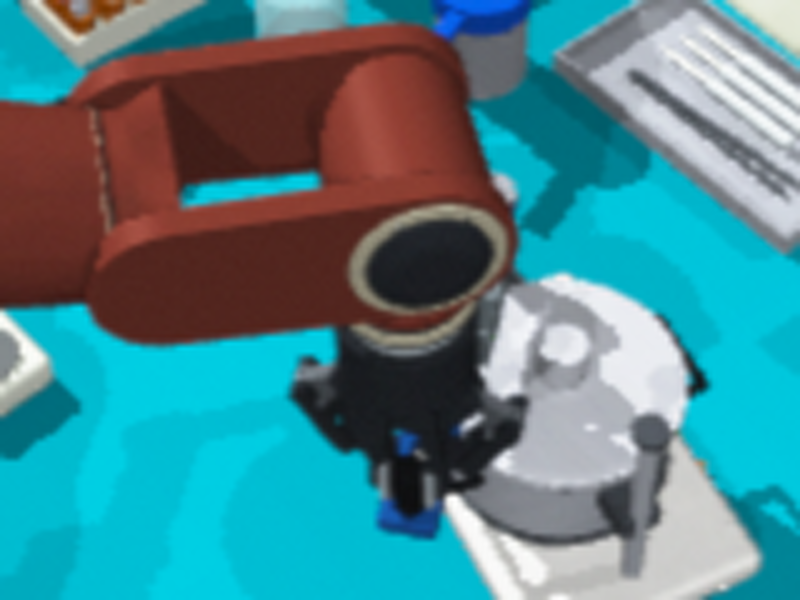

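The bridge is following, with its post still in the jaws at crop (408,485).

>>> apply_moves([
  {"linear": [0.0013, 0.0168, 0], "delta_rot": [0, 0, -4.1], "fingers": 255},
  {"linear": [0.0039, 0.0374, 0], "delta_rot": [0, 0, -9.1], "fingers": 255},
  {"linear": [0.0083, 0.0576, 0], "delta_rot": [0, 0, -14.1], "fingers": 255},
  {"linear": [0.0145, 0.0774, 0], "delta_rot": [0, 0, -19.1], "fingers": 255},
  {"linear": [0.0223, 0.0966, 0], "delta_rot": [0, 0, -24.1], "fingers": 255},
  {"linear": [0.0318, 0.1151, 0], "delta_rot": [0, 0, -29.1], "fingers": 255},
  {"linear": [0.037, 0.1235, 0], "delta_rot": [0, 0, -31.5], "fingers": 255},
  {"linear": [0.037, 0.1235, 0], "delta_rot": [0, 0, -31.5], "fingers": 255},
])

```text
time: 15.05
tool_pos: [0.5082, -0.1718, 0.1979]
tool_rot: [0.002, 0.811, 0.586, -0.003]
contact_force: [-1.2, -7.3, 3.5]
gripper_width: 0.21
```

```bash
python3 arc.py
```

```text
rho 0.2384791592270382 a -108.03894645858671 jaw az -18.29802145212804 [-1.2 -7.3  3.5] [ 0.50815173 -0.17175701  0.19785953]
3.0 [ 0.0012  0.0126 -0.    ]
6.8 [ 0.0026  0.0283 -0.    ]
7.8 [ 0.0031  0.0324 -0.    ]
```

>>> apply_moves([
  {"linear": [0.0005, 0.006, 0], "delta_rot": [0, 0, -1.5], "fingers": 255},
  {"linear": [0.0012, 0.0126, 0], "delta_rot": [0, 0, -3], "fingers": 255},
  {"linear": [0.0018, 0.018, 0], "delta_rot": [0, 0, -4.3], "fingers": 255},
  {"linear": [0.002, 0.022, 0], "delta_rot": [0, 0, -5.3], "fingers": 255},
  {"linear": [0.0024, 0.0255, 0], "delta_rot": [0, 0, -6.2], "fingers": 255},
  {"linear": [0.0026, 0.0283, 0], "delta_rot": [0, 0, -6.8], "fingers": 255},
  {"linear": [0.0026, 0.0283, 0], "delta_rot": [0, 0, -6.8], "fingers": 255},
  {"linear": [0.0026, 0.0283, 0], "delta_rot": [0, 0, -6.8], "fingers": 255},
])

```text
time: 15.85
tool_pos: [0.5341, -0.1787, 0.1979]
tool_rot: [0.002, 0.775, 0.632, -0.004]
contact_force: [-6.3, -10.3, 5.7]
gripper_width: 0.214
```

```bash
python3 arc.py;python3 -c "
from h import *
grab('side','s9.png',(240,180,400,300),5)
grab('top','t9.png',(270,160,410,265),5)"
```

```text
rho 0.238525194097031 a -101.58575783150984 jaw az -11.579679317520618 [ -6.3 -10.3   5.7] [ 0.53409593 -0.17866529  0.19786393]
0.4 [ 0.0008  0.0016 -0.    ]
1.4 [ 0.0009  0.0057 -0.    ]
```

View pics/s9.png

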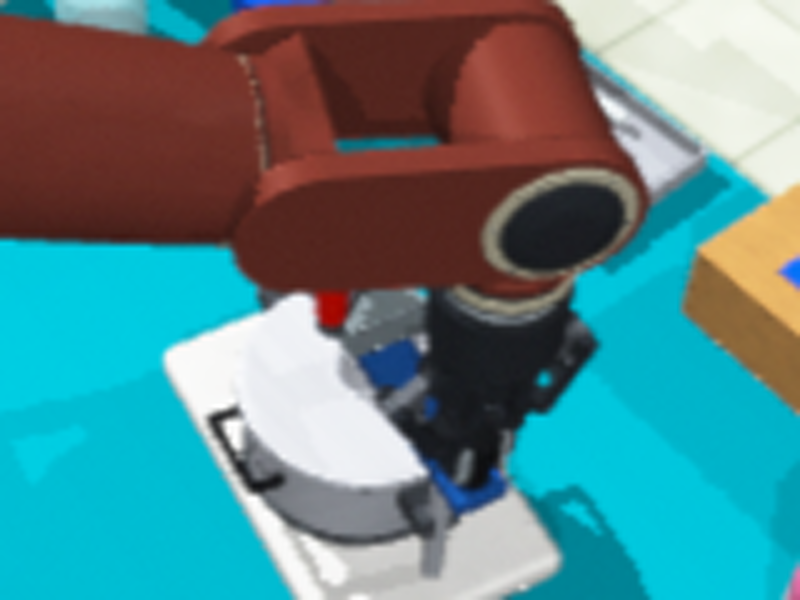

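View pics/t9.png

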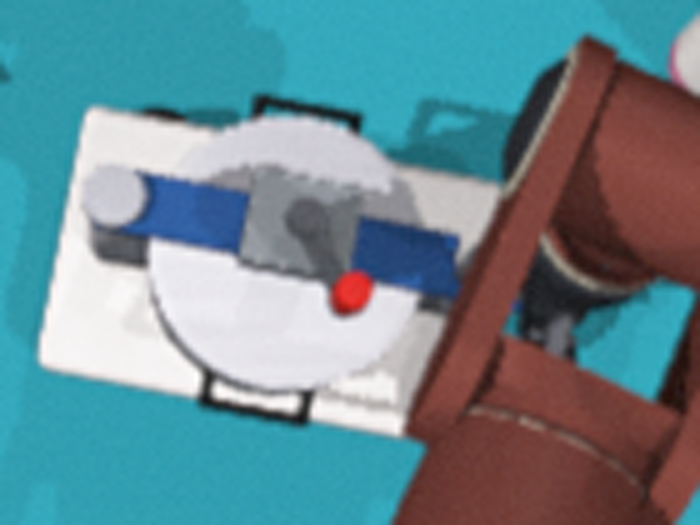

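Nearly closed: the spring box now sits over the boss and the bridge lies across the lid. I'll push a little further to find the stop.

>>> apply_moves([
  {"linear": [0, 0.001, 0], "delta_rot": [0, 0, -0.2], "fingers": 255},
  {"linear": [0, 0.002, 0], "delta_rot": [0, 0, -0.4], "fingers": 255},
  {"linear": [0, 0.003, 0], "delta_rot": [0, 0, -0.6], "fingers": 255},
  {"linear": [0, 0.004, 0], "delta_rot": [0, 0, -0.8], "fingers": 255},
  {"linear": [0, 0.004, 0], "delta_rot": [0, 0, -0.8], "fingers": 255},
  {"linear": [0, 0.004, 0], "delta_rot": [0, 0, -0.8], "fingers": 255},
  {"linear": [0, 0.004, 0], "delta_rot": [0, 0, -0.8], "fingers": 255},
  {"linear": [0, 0.004, 0], "delta_rot": [0, 0, -0.8], "fingers": 255},
])

```text
time: 16.75
tool_pos: [0.5361, -0.179, 0.1978]
tool_rot: [-0.0, 0.77, 0.637, -0.006]
contact_force: [-14.8, -7.4, 9.5]
gripper_width: 0.216
```

```bash
python3 arc.py
```

```text
rho 0.23850296066416873 a -101.10332015397691 jaw az -10.80214019712168 [-14.8  -7.4   9.5] [ 0.53606938 -0.17903854  0.19779308]
-0.1 [ 0.0008 -0.0004 -0.    ]
0.9 [ 0.0008  0.0038 -0.    ]
```

>>> apply_moves([
  {"linear": [0, 0.001, 0], "delta_rot": [0, 0, 0], "fingers": 255},
  {"linear": [0, 0.002, 0], "delta_rot": [0, 0, 0], "fingers": 255},
  {"linear": [0, 0.003, 0], "delta_rot": [0, 0, 0], "fingers": 255},
  {"linear": [0, 0.003, 0], "delta_rot": [0, 0, 0], "fingers": 255},
  {"linear": [0, 0.003, 0], "delta_rot": [0, 0, 0], "fingers": 255},
  {"linear": [0, 0.003, 0], "delta_rot": [0, 0, 0], "fingers": 255},
  {"linear": [0, 0.003, 0], "delta_rot": [0, 0, 0], "fingers": 255},
  {"linear": [0, 0.003, 0], "delta_rot": [0, 0, 0], "fingers": 255},
])

```text
time: 17.55
tool_pos: [0.5361, -0.179, 0.1978]
tool_rot: [-0.004, 0.771, 0.637, -0.009]
contact_force: [-28.1, -4.3, 16.6]
gripper_width: 0.213
```

```bash
python3 arc.py
```

```text
rho 0.2385035067637494 a -101.092422741222 jaw az -10.811222413589709 [-28.1  -4.3  16.6] [ 0.53611379 -0.17904781  0.19780101]
-0.1 [ 0.0008 -0.0004  0.    ]
0.9 [ 0.0008  0.0037 -0.0001]
```

The stop is reached: 3 mm more command gave no motion and the force rose to 28 N. Relax, release, rise.

>>> apply_moves([
  {"linear": [0, -0.002, 0], "delta_rot": [0, 0, 0], "fingers": 255},
  {"linear": [0, -0.0045, 0], "delta_rot": [0, 0, 0], "fingers": 255},
  {"linear": [0, -0.0045, 0], "delta_rot": [0, 0, 0], "fingers": 160},
  {"linear": [0, -0.0045, 0], "delta_rot": [0, 0, 0], "fingers": 110},
  {"linear": [0, -0.0045, 0], "delta_rot": [0, 0, 0], "fingers": 110},
  {"linear": [0, -0.0045, -0.02], "delta_rot": [0, 0, 0], "fingers": 110},
  {"linear": [0, -0.0045, -0.06], "delta_rot": [0, 0, 0], "fingers": 110},
  {"linear": [0, -0.0045, -0.1], "delta_rot": [0, 0, 0], "fingers": 110},
])

```text
time: 18.35
tool_pos: [0.5379, -0.1754, 0.2968]
tool_rot: [-0.001, 0.769, 0.639, -0.001]
contact_force: [0.9, -0.6, 0.0]
gripper_width: 0.568
```

>>> apply_moves([
  {"linear": [-0.04, 0, -0.03], "delta_rot": [0, 0, 0], "fingers": 110},
  {"linear": [-0.08, 0, -0.05], "delta_rot": [0, 0, 0], "fingers": 110},
  {"linear": [-0.12, 0, -0.05], "delta_rot": [0, 0, 0], "fingers": 110},
  {"linear": [-0.14, 0, -0.05], "delta_rot": [0, 0, 0], "fingers": 110},
  {"linear": [-0.14, 0, -0.05], "delta_rot": [0, 0, 0], "fingers": 110},
  {"linear": [-0.14, 0, -0.05], "delta_rot": [0, 0, 0], "fingers": 110},
  {"linear": [-0.14, 0, -0.05], "delta_rot": [0, 0, 0], "fingers": 110},
  {"linear": [-0.14, 0, -0.05], "delta_rot": [0, 0, 0], "fingers": 110},
])

```text
time: 19.15
tool_pos: [0.5131, -0.3124, 0.3472]
tool_rot: [-0.0, 0.769, 0.639, 0.0]
contact_force: [-0.4, -1.6, -0.8]
gripper_width: 0.568
```

```bash
python3 -c "
from h import *
delta([.5,-.1,.35],0)
grab('side','s10.png',(260,200,360,280),8)
grab('top','t10.png',(280,170,380,245),8)"
```

```text
lin [ 0.2065 -0.0517 -0.0027] rot [ -0.    -0.02 -10.52] now [ 0.5131 -0.3124  0.3472] y [ 0.983 -0.183 -0.   ] F [-0.4 -1.6 -0.8] w 0.568 t 19.15
```

View pics/s10.png

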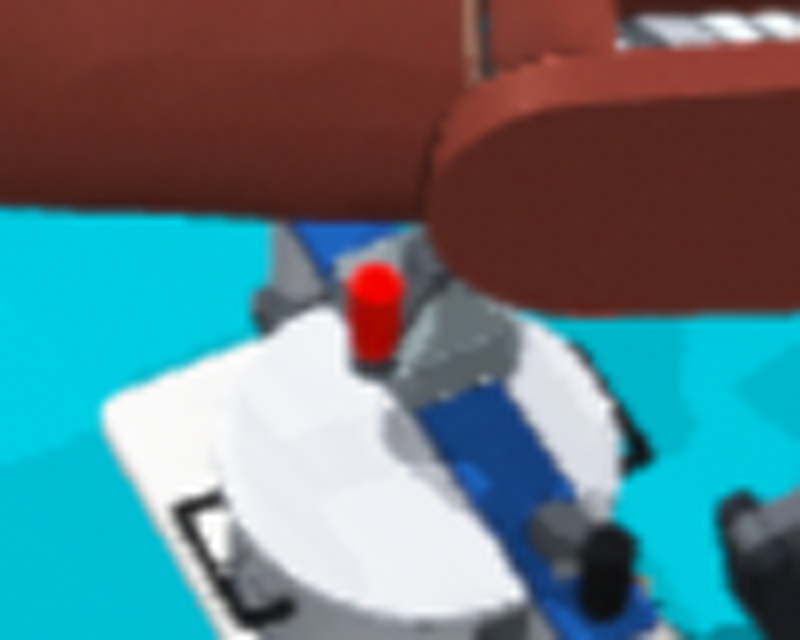

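View pics/t10.png

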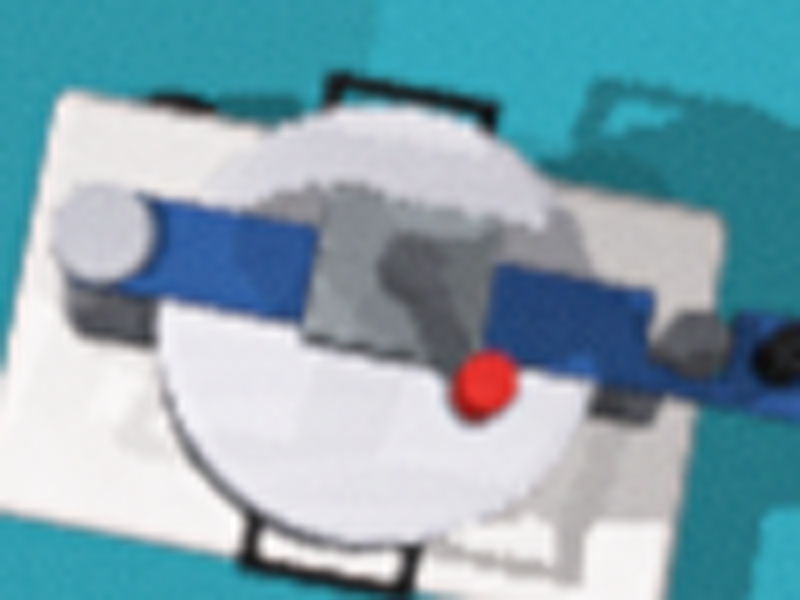

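Both views show the bridge shut: the notch is round the stud at top crop (695,345) and the box is over the boss. The lid centre is at about (326.5,210.3), the same as the pot, and no green is visible. Next I locate the knob and screw.

```bash
python3 - <<'E'
from h import *
def tri(u,v,U,V):
    o,d=ray('top',u,v);o2,d2=ray('side',U,V)
    t=np.linalg.lstsq(np.stack([d,-d2],1),o2-o,rcond=None)[0]
    a=o+d*t[0];b=o2+d2*t[1];return ((a+b)/2).round(4),np.linalg.norm(a-b).round(4)
T=cv2.cvtColor(cv2.imread('pics/raw_t10.png'),cv2.COLOR_BGR2HSV);S=cv2.cvtColor(cv2.imread('pics/raw_s10.png'),cv2.COLOR_BGR2HSV)
red=lambda h:(((h[:,:,0]<6)|(h[:,:,0]>174))&(h[:,:,1]>200)).astype(np.uint8)
for n,h,(a,b,c,d) in(('t',T,(330,205,352,230)),('s',S,(298,230,316,250))):
    y,x=np.nonzero(red(h[b:d,a:c]));print(n,len(x),x.mean()+a,y.mean()+b,x.min()+a,x.max()+a,y.min()+b,y.max()+b)
k,e=tri(340.3,217.3,306.6,235.0);print('knobtop',k,e)
sc=np.array([.5615,-.0487])
for z in(.27,.275,.28,.285):
    p=onz('top',340.3,217.3,z);v=p[:2]-sc;print(z,p.round(4),np.linalg.norm(v),np.degrees(np.arctan2(v[1],v[0])),proj('side',p).round(1))
b=np.array([.582,.055])
print('screw from bridge stop', b+.105*np.array([np.cos(np.radians(-101.1)),np.sin(np.radians(-101.1))]))
print('grip', onz('top',280+782/8-.5,170+352/8-.5,.226))
E
```

```text
t 31 339.80645161290323 217.93548387096774 337 343 215 221
s 58 306.51724137931035 238.43103448275863 304 309 233 244
knobtop [ 0.5171 -0.0683  0.2743] 0.0006
0.27 [ 0.5175 -0.0687  0.27  ] 0.04838562573276791 -155.545258532253 [306.6 236. ]
0.275 [ 0.5167 -0.0681  0.275 ] 0.0487916329457772 -156.58082293990336 [306.3 234.9]
0.28 [ 0.516  -0.0675  0.28  ] 0.04921331291636389 -157.59896900403214 [306.1 233.8]
0.285 [ 0.5153 -0.0668  0.285 ] 0.04965026631969847 -158.5995058203081 [305.8 232.7]
screw from bridge stop [ 0.56178519 -0.04803573]
grip [ 0.53404831 -0.17458229  0.226     ]
```

```bash
python3 -c "
from h import *
delta([.5165,-.068,.30],0)"
```

```text
lin [ 0.2412 -0.0414  0.0474] rot [  0.     0.   -10.54] now [ 0.5131 -0.3127  0.3474] y [ 0.983 -0.183  0.   ] F [-0.1 -0.1 -0.3] w 0.57 t 19.25
```

>>> apply_moves([
  {"linear": [0.04, -0.005, 0], "delta_rot": [0, 0, -4], "fingers": 100},
  {"linear": [0.085, -0.014, 0], "delta_rot": [0, 0, -8], "fingers": 100},
  {"linear": [0.13, -0.022, 0.005], "delta_rot": [0, 0, -10.54], "fingers": 100},
  {"linear": [0.175, -0.03, 0.015], "delta_rot": [0, 0, -10.54], "fingers": 100},
  {"linear": [0.215, -0.037, 0.03], "delta_rot": [0, 0, -10.54], "fingers": 100},
  {"linear": [0.236, -0.041, 0.042], "delta_rot": [0, 0, -10.54], "fingers": 100},
  {"linear": [0.2412, -0.0414, 0.0474], "delta_rot": [0, 0, -10.54], "fingers": 100},
  {"linear": [0.2412, -0.0414, 0.0474], "delta_rot": [0, 0, -10.54], "fingers": 100},
])

```text
time: 20.05
tool_pos: [0.5161, -0.0681, 0.2991]
tool_rot: [-0.0, 0.707, 0.707, -0.0]
contact_force: [-0.7, 0.1, -0.6]
gripper_width: 0.605
```

```bash
python3 -c "
from h import *
delta([.5165,-.068,.248],0)
grab('side','s11.png',(260,190,360,270),7)
grab('top','t11.png',(260,150,400,255),5)"
```

```text
lin [0.0001 0.0004 0.0511] rot [-0.08 -0.    0.04] now [ 0.5161 -0.0681  0.2991] y [ 1.     0.001 -0.001] F [-0.7  0.1 -0.6] w 0.605 t 20.05
```

View pics/s11.png

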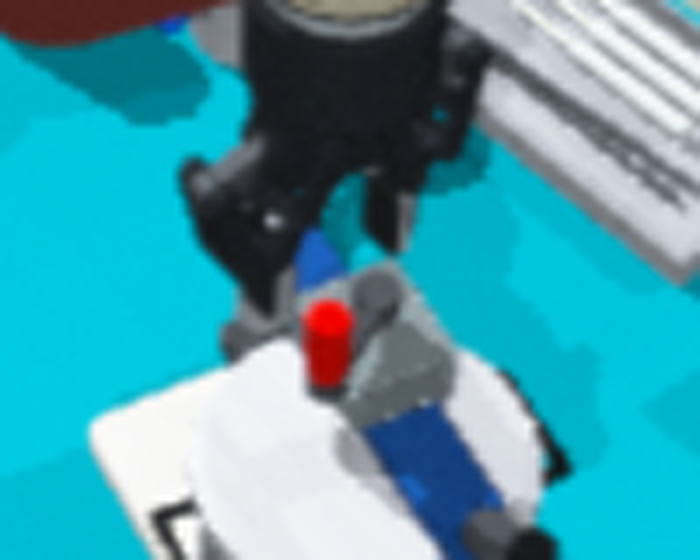

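View pics/t11.png

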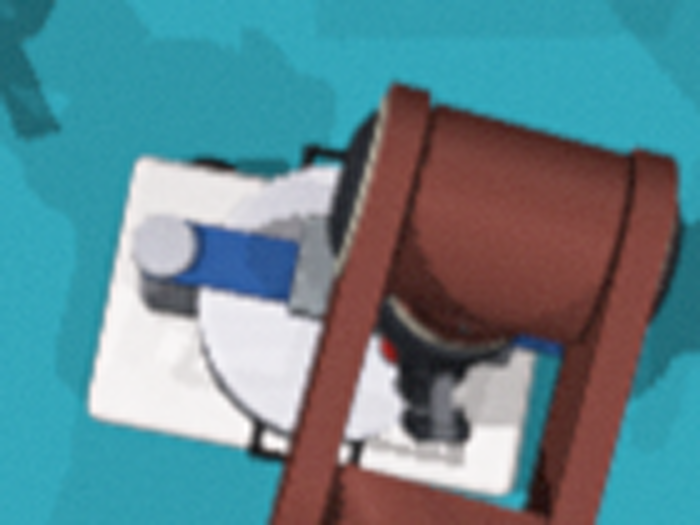

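Side view: the fingers straddle the red knob, tips at px (297,234) and (317,225), midpoint close to the knob axis. Top view: the wrist hides the tab side, so I'll need to step aside to look. Lower and close.

>>> apply_moves([
  {"linear": [0, 0, 0.015], "delta_rot": [0, 0, 0], "fingers": 100},
  {"linear": [0, 0, 0.03], "delta_rot": [0, 0, 0], "fingers": 100},
  {"linear": [0, 0, 0.045], "delta_rot": [0, 0, 0], "fingers": 100},
  {"linear": [0, 0, 0.05], "delta_rot": [0, 0, 0], "fingers": 100},
  {"linear": [0, 0, 0.05], "delta_rot": [0, 0, 0], "fingers": 150},
  {"linear": [0, 0, 0.05], "delta_rot": [0, 0, 0], "fingers": 200},
  {"linear": [0, 0, 0.05], "delta_rot": [0, 0, 0], "fingers": 255},
  {"linear": [0, 0, 0.05], "delta_rot": [0, 0, 0], "fingers": 255},
])

```text
time: 20.95
tool_pos: [0.5165, -0.0691, 0.2505]
tool_rot: [0.0, 0.708, 0.707, -0.0]
contact_force: [-1.8, 0.1, -0.1]
gripper_width: 0.215
```

```bash
python3 -c "
from h import *
delta([.5165,-.068,.248],0)
grab('side','s12.png',(260,190,360,270),7)
"
```

```text
lin [ 0.0011 -0.      0.0025] rot [ 0.01  0.03 -0.07] now [ 0.5165 -0.0691  0.2505] y [ 1.    -0.001  0.   ] F [-1.8  0.1 -0.1] w 0.215 t 20.95
```

View pics/s12.png

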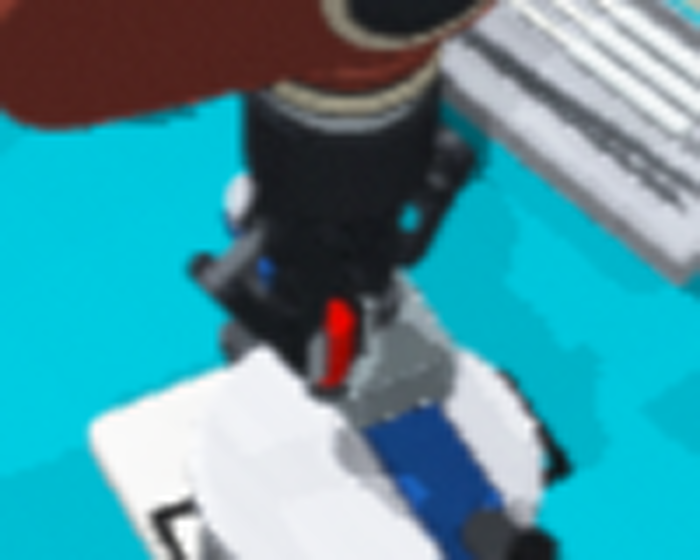

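```bash
cat > orb.py <<'E'
import sys
from h import *
# args: center of orbit for tcp (x,y), list of total angles from now, sink per rad
C=np.array([.5617,-.0485])
s=state();p=s['tool_pos'];q=s['tool_rot'];A=R.from_quat([q[1],q[2],q[3],q[0]])
v=p[:2]-C;az=np.arctan2(v[1],v[0])
print('r',np.linalg.norm(v).round(4),'az',np.degrees(az).round(1),'crank~',((np.radians(213.9)-az)%(2*np.pi)).round(3),'F',s['contact_force'].round(1),'M',s['ft_torque'].round(2),'z',p[2].round(4),'w',round(s['gripper_width'],3),'t',s['time'])
t=np.array([np.sin(az),-np.cos(az)]);f=s['contact_force'][:2];print('tangential',(f@t).round(2),'radial',(f@v/np.linalg.norm(v)).round(2))
if len(sys.argv)>1:
  step,n,sink=float(sys.argv[1]),int(sys.argv[2]),float(sys.argv[3])
  for k in range(1,n+1):
    a=az-step*k;T=np.r_[C+.05*np.array([np.cos(a),np.sin(a)]),p[2]-sink*step*k]
    print(k,A.inv().apply(T-p).round(4))
E
python3 orb.py .25 8 .0015
```

```text
r 0.0496 az -155.5 crank~ 0.165 F [-1.6 -0.6  0.7] M [-0.02  0.32 -0.04] z 0.2505 w 0.216 t 21.0
tangential 0.15 radial 1.71
1 [ 0.0117 -0.0041  0.0004]
2 [ 0.0242 -0.0047  0.0007]
3 [ 0.0364 -0.0023  0.0011]
4 [0.0477 0.0031 0.0015]
5 [0.0572 0.0111 0.0019]
6 [0.0645 0.0212 0.0022]
7 [0.0691 0.0328 0.0026]
8 [0.0706 0.0452 0.003 ]
```

>>> apply_moves([
  {"linear": [0.0117, -0.0041, 0.0004], "delta_rot": [0, 0, 0], "fingers": 255},
  {"linear": [0.0242, -0.0047, 0.0007], "delta_rot": [0, 0, 0], "fingers": 255},
  {"linear": [0.0364, -0.0023, 0.0011], "delta_rot": [0, 0, 0], "fingers": 255},
  {"linear": [0.0477, 0.0031, 0.0015], "delta_rot": [0, 0, 0], "fingers": 255},
  {"linear": [0.0572, 0.0111, 0.0019], "delta_rot": [0, 0, 0], "fingers": 255},
  {"linear": [0.0645, 0.0212, 0.0022], "delta_rot": [0, 0, 0], "fingers": 255},
  {"linear": [0.0691, 0.0328, 0.0026], "delta_rot": [0, 0, 0], "fingers": 255},
  {"linear": [0.0706, 0.0452, 0.003], "delta_rot": [0, 0, 0], "fingers": 255},
])

```text
time: 21.8
tool_pos: [0.5624, 0.0022, 0.2473]
tool_rot: [-0.0, 0.707, 0.707, -0.001]
contact_force: [-4.0, -5.7, 4.9]
gripper_width: 0.212
```

```bash
python3 orb.py .2 8 .0015; python3 -c "
from h import *
grab('side','s13.png',(240,170,360,260),6)
grab('top','t13.png',(260,150,400,255),5)"
```

```text
r 0.0507 az 89.2 crank~ 2.177 F [-4.  -5.7  4.9] M [-1.19  0.72  0.01] z 0.2473 w 0.212 t 21.8
tangential -3.9 radial -5.75
1 [-0.0018  0.0099  0.0003]
2 [-0.0049  0.0194  0.0006]
3 [-0.0098  0.0281  0.0009]
4 [-0.0164  0.0356  0.0012]
5 [-0.0243  0.0417  0.0015]
6 [-0.0332  0.0461  0.0018]
7 [-0.0429  0.0487  0.0021]
8 [-0.0529  0.0492  0.0024]
```

View pics/s13.png

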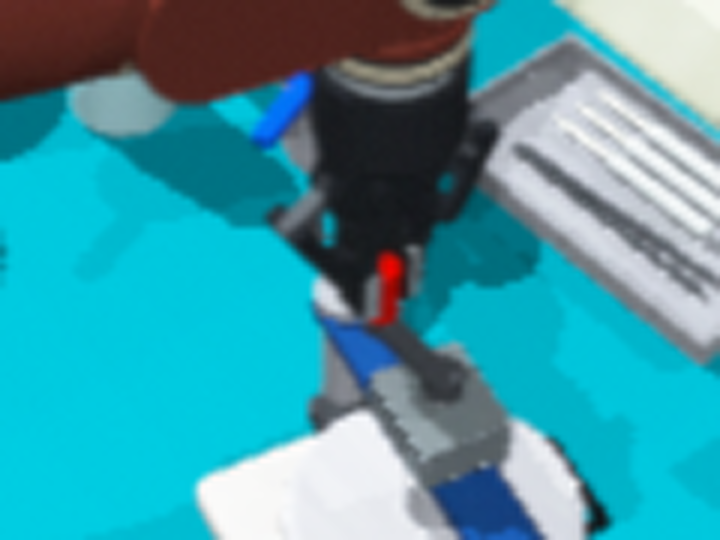

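View pics/t13.png

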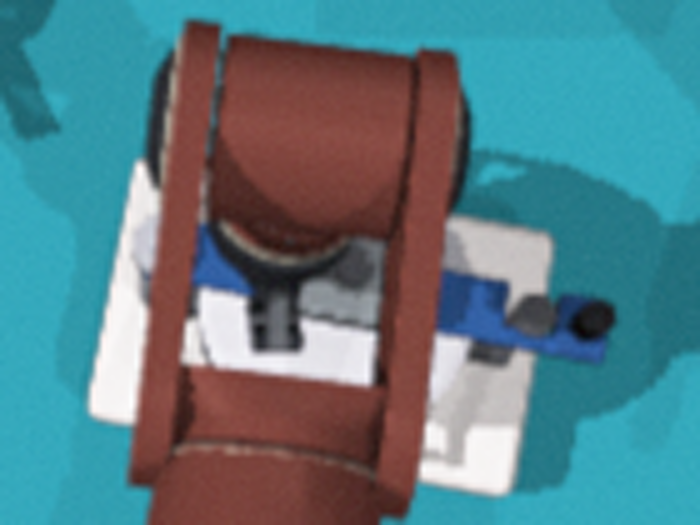

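Crank at about 2.18 rad, knob still gripped, and fz is +5 N (a slight downward lean). The next leg has no sink, so fz will show whether the screw is still sinking or the foot bears.

```bash
python3 orb.py .15 8 0
```

```text
r 0.0505 az 87.7 crank~ 2.202 F [ 1.  -4.6  0.8] M [-0.76 -0.18 -0.  ] z 0.2474 w 0.213 t 21.9
tangential 1.22 radial -4.58
1 [-0.0014  0.0074  0.    ]
2 [-0.0033  0.0147  0.    ]
3 [-0.0063  0.0215  0.    ]
4 [-0.0103  0.0279  0.    ]
5 [-0.0152  0.0335  0.0001]
6 [-0.0209  0.0384  0.0001]
7 [-0.0273  0.0423  0.0001]
8 [-0.0342  0.0453  0.0001]
```

>>> apply_moves([
  {"linear": [-0.0014, 0.0074, 0], "delta_rot": [0, 0, 0], "fingers": 255},
  {"linear": [-0.0033, 0.0147, 0], "delta_rot": [0, 0, 0], "fingers": 255},
  {"linear": [-0.0063, 0.0215, 0], "delta_rot": [0, 0, 0], "fingers": 255},
  {"linear": [-0.0103, 0.0279, 0], "delta_rot": [0, 0, 0], "fingers": 255},
  {"linear": [-0.0152, 0.0335, 0], "delta_rot": [0, 0, 0], "fingers": 255},
  {"linear": [-0.0209, 0.0384, 0], "delta_rot": [0, 0, 0], "fingers": 255},
  {"linear": [-0.0273, 0.0423, 0], "delta_rot": [0, 0, 0], "fingers": 255},
  {"linear": [-0.0342, 0.0453, 0], "delta_rot": [0, 0, 0], "fingers": 255},
])

```text
time: 22.7
tool_pos: [0.6085, -0.0311, 0.2458]
tool_rot: [-0.001, 0.707, 0.707, 0.002]
contact_force: [2.1, 5.8, -1.2]
gripper_width: 0.208
```

```bash
python3 orb.py .1 8 0; python3 -c "
from h import *
grab('side','s14.png',(240,170,360,260),6)
grab('top','t14.png',(260,150,400,255),5)"; python3 orb.py
```

```text
r 0.05 az 20.3 crank~ 3.378 F [ 2.1  5.8 -1.2] M [ 0.87 -0.46  0.01] z 0.2458 w 0.208 t 22.7
tangential -4.71 radial 4.0
1 [-0.0048  0.0015 -0.    ]
2 [-0.0096  0.0026 -0.    ]
3 [-0.0146  0.0031 -0.0001]
4 [-0.0196  0.0031 -0.0001]
5 [-0.0246  0.0026 -0.0001]
6 [-0.0295  0.0017 -0.0001]
7 [-0.0343  0.0002 -0.0001]
8 [-0.0389 -0.0017 -0.0002]
r 0.0499 az 19.1 crank~ 3.4 F [ 4.2  2.5 -2.1] M [ 0.5  -0.82  0.07] z 0.2458 w 0.213 t 22.8
tangential -0.94 radial 4.78
```

View pics/s14.png

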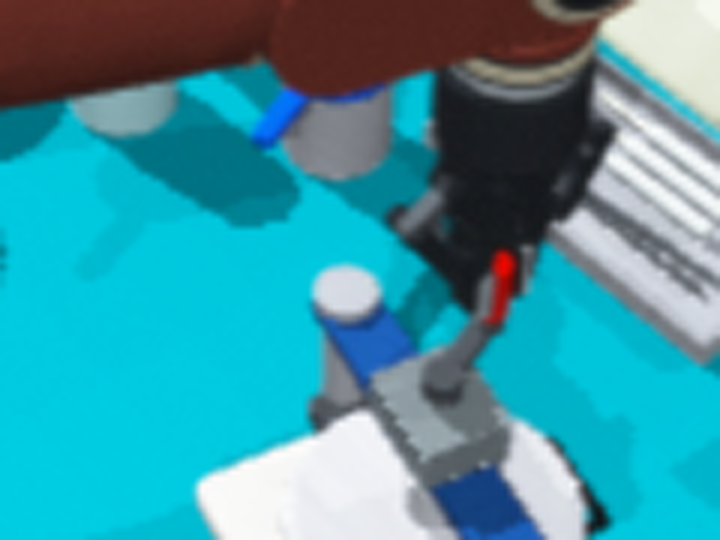

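View pics/t14.png

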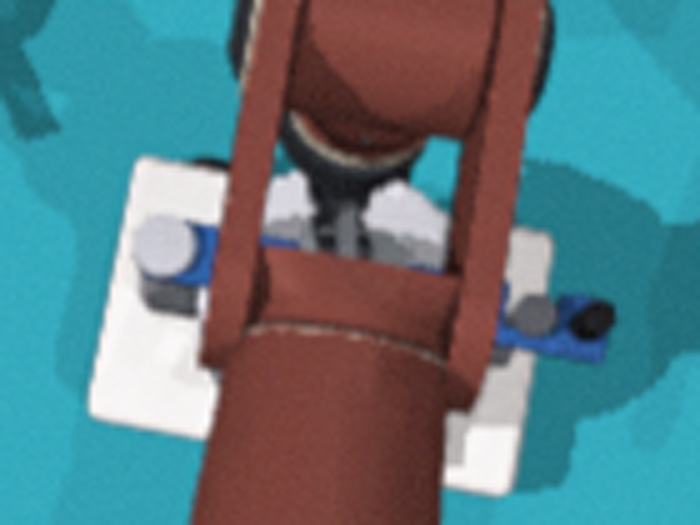

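Crank at about 3.4; z followed down 1.6 mm, so the foot does not bear yet. Next leg is 1.0 rad.

```bash
python3 orb.py .125 8 0.0007
```

```text
r 0.0499 az 19.1 crank~ 3.4 F [ 4.2  2.5 -2.1] M [ 0.5  -0.82  0.07] z 0.2458 w 0.213 t 22.8
tangential -0.94 radial 4.78
1 [-0.006   0.0018  0.0001]
2 [-0.0122  0.0027  0.0002]
3 [-0.0184  0.0028  0.0002]
4 [-0.0246  0.0022  0.0003]
5 [-0.0307  0.0008  0.0004]
6 [-0.0366 -0.0014  0.0004]
7 [-0.0421 -0.0043  0.0005]
8 [-0.0473 -0.0078  0.0005]
```

>>> apply_moves([
  {"linear": [-0.006, 0.0018, 0.0001], "delta_rot": [0, 0, 0], "fingers": 255},
  {"linear": [-0.0122, 0.0027, 0.0002], "delta_rot": [0, 0, 0], "fingers": 255},
  {"linear": [-0.0184, 0.0028, 0.0003], "delta_rot": [0, 0, 0], "fingers": 255},
  {"linear": [-0.0246, 0.0022, 0.0004], "delta_rot": [0, 0, 0], "fingers": 255},
  {"linear": [-0.0307, 0.0008, 0.0005], "delta_rot": [0, 0, 0], "fingers": 255},
  {"linear": [-0.0366, -0.0014, 0.0006], "delta_rot": [0, 0, 0], "fingers": 255},
  {"linear": [-0.0421, -0.0043, 0.0007], "delta_rot": [0, 0, 0], "fingers": 255},
  {"linear": [-0.0473, -0.0078, 0.0007], "delta_rot": [0, 0, 0], "fingers": 255},
])

```text
time: 23.6
tool_pos: [0.6005, -0.0798, 0.2443]
tool_rot: [0.0, 0.708, 0.707, 0.002]
contact_force: [4.6, 2.4, -4.9]
gripper_width: 0.216
```

```bash
python3 orb.py; python3 -c "
from h import *
grab('top','t15.png',(260,150,400,255),5)"; python3 orb.py .1 8 0
```

```text
r 0.0499 az -38.9 crank~ 4.412 F [ 4.6  2.4 -4.9] M [ 0.32 -0.75 -0.02] z 0.2443 w 0.216 t 23.6
tangential -4.76 radial 2.09
r 0.0499 az -39.9 crank~ 4.43 F [ 4.2 -0.1 -2.9] M [ 0.12 -0.79  0.02] z 0.2443 w 0.213 t 23.65
tangential -2.59 radial 3.25
1 [-0.0038 -0.0033 -0.    ]
2 [-0.0071 -0.007  -0.    ]
3 [-0.01   -0.0111 -0.    ]
4 [-0.0125 -0.0154 -0.    ]
5 [-0.0146 -0.0199 -0.    ]
6 [-0.0162 -0.0247 -0.0001]
7 [-0.0173 -0.0296 -0.0001]
8 [-0.0179 -0.0345 -0.0001]
```

View pics/t15.png

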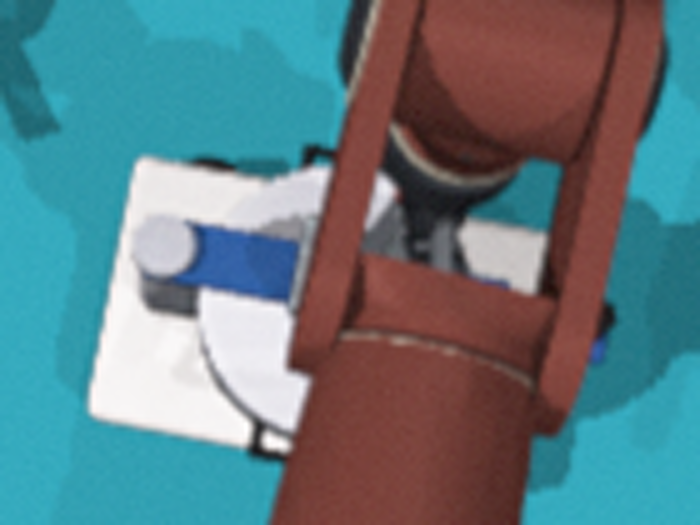

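Crank at about 4.43. z keeps following at 1.5 mm/rad, so still free, and no green shows. Next, the pixels where the tab would appear, then on.

```bash
python3 -c "
from h import *
u=np.array([np.cos(np.radians(-11.1)),np.sin(np.radians(-11.1))]);C=np.array([.5617,-.0483])
for r in(.026,.033,.04):
    for n in('top','side'):print(r,n,proj(n,[*(C+r*u),.197]).round(1))
print(proj('top',[*(C+.026*u),.217]))
"; python3 orb.py .1 8 0.0005
```

```text
0.026 top [331.  196.3]
0.026 side [320.  236.7]
0.033 top [331.4 193.9]
0.033 side [321.9 235.9]
0.04 top [331.8 191.5]
0.04 side [323.9 235.2]
[331.72773163 194.95783342]
r 0.0499 az -39.9 crank~ 4.43 F [ 4.2 -0.1 -2.9] M [ 0.12 -0.79  0.02] z 0.2443 w 0.213 t 23.65
tangential -2.59 radial 3.25
1 [-0.0038 -0.0033  0.    ]
2 [-0.0071 -0.007   0.0001]
3 [-0.01   -0.0111  0.0001]
4 [-0.0125 -0.0154  0.0002]
5 [-0.0146 -0.0199  0.0002]
6 [-0.0162 -0.0247  0.0002]
7 [-0.0173 -0.0296  0.0003]
8 [-0.0179 -0.0345  0.0003]
```

>>> apply_moves([
  {"linear": [-0.0038, -0.0033, 0.0001], "delta_rot": [0, 0, 0], "fingers": 255},
  {"linear": [-0.0071, -0.007, 0.0002], "delta_rot": [0, 0, 0], "fingers": 255},
  {"linear": [-0.01, -0.0111, 0.0002], "delta_rot": [0, 0, 0], "fingers": 255},
  {"linear": [-0.0125, -0.0154, 0.0003], "delta_rot": [0, 0, 0], "fingers": 255},
  {"linear": [-0.0146, -0.0199, 0.0003], "delta_rot": [0, 0, 0], "fingers": 255},
  {"linear": [-0.0162, -0.0247, 0.0004], "delta_rot": [0, 0, 0], "fingers": 255},
  {"linear": [-0.0173, -0.0296, 0.0004], "delta_rot": [0, 0, 0], "fingers": 255},
  {"linear": [-0.0179, -0.0345, 0.0004], "delta_rot": [0, 0, 0], "fingers": 255},
])

```text
time: 24.45
tool_pos: [0.564, -0.098, 0.2433]
tool_rot: [-0.001, 0.708, 0.707, -0.001]
contact_force: [4.6, -1.3, -13.2]
gripper_width: 0.217
```

```bash
python3 orb.py; python3 -c "
from h import *
grab('top','t16.png',(260,150,400,255),5);grab('side','s16.png',(260,170,380,260),6)"; python3 orb.py .1 8 0
```

```text
r 0.0496 az -87.4 crank~ 5.258 F [  4.6  -1.3 -13.2] M [-0.25 -0.94  0.05] z 0.2433 w 0.217 t 24.45
tangential -4.56 radial 1.51
r 0.0495 az -88.2 crank~ 5.272 F [  3.   -2.6 -14.2] M [-0.4  -0.67  0.07] z 0.2434 w 0.212 t 24.55
tangential -2.87 radial 2.71
1 [-0.0004 -0.005   0.    ]
2 [ 0.0002 -0.0099  0.    ]
3 [ 0.0013 -0.0148  0.0001]
4 [ 0.0028 -0.0196  0.0001]
5 [ 0.0048 -0.0241  0.0001]
6 [ 0.0073 -0.0285  0.0001]
7 [ 0.0102 -0.0326  0.0001]
8 [ 0.0135 -0.0363  0.0001]
```

View pics/t16.png

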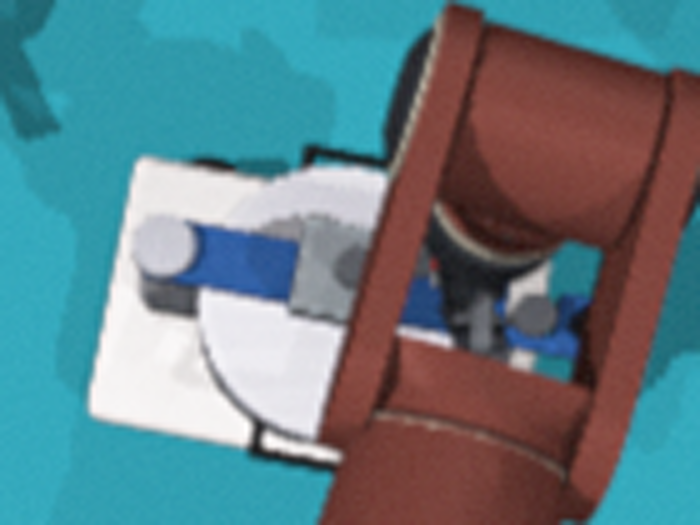

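View pics/s16.png

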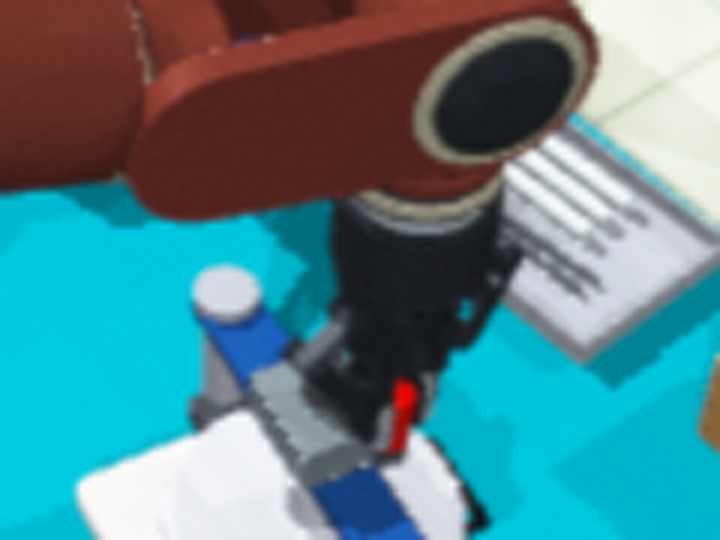

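Crank at 5.27. Box edge visible around top crop (355,225) with no green. fz −14 N means my hand is lifting, so I'll let the hand sink 1.8 mm over the next 0.8 rad.

>>> apply_moves([
  {"linear": [-0.0004, -0.005, 0.0004], "delta_rot": [0, 0, 0], "fingers": 255},
  {"linear": [0.0002, -0.0099, 0.0007], "delta_rot": [0, 0, 0], "fingers": 255},
  {"linear": [0.0013, -0.0148, 0.001], "delta_rot": [0, 0, 0], "fingers": 255},
  {"linear": [0.0028, -0.0196, 0.0012], "delta_rot": [0, 0, 0], "fingers": 255},
  {"linear": [0.0048, -0.0241, 0.0014], "delta_rot": [0, 0, 0], "fingers": 255},
  {"linear": [0.0073, -0.0285, 0.0016], "delta_rot": [0, 0, 0], "fingers": 255},
  {"linear": [0.0102, -0.0326, 0.0018], "delta_rot": [0, 0, 0], "fingers": 255},
  {"linear": [0.0135, -0.0363, 0.0018], "delta_rot": [0, 0, 0], "fingers": 255},
])

```text
time: 25.35
tool_pos: [0.5271, -0.084, 0.2425]
tool_rot: [-0.001, 0.708, 0.707, -0.001]
contact_force: [3.9, -3.2, -26.2]
gripper_width: 0.212
```

```bash
python3 orb.py; python3 -c "
from h import *
grab('top','t17.png',(260,150,400,255),5)"; python3 orb.py .1 8 0
```

```text
r 0.0495 az -134.2 crank~ 6.076 F [  3.9  -3.2 -26.2] M [-0.5  -0.74 -0.01] z 0.2425 w 0.212 t 25.35
tangential -4.98 radial -0.41
r 0.0495 az -134.9 crank~ 6.088 F [  3.4  -2.4 -24.8] M [-0.54 -0.52 -0.01] z 0.2425 w 0.213 t 25.4
tangential -4.07 radial -0.67
1 [ 0.0033 -0.0037  0.    ]
2 [ 0.0074 -0.0067  0.    ]
3 [ 0.0117 -0.0093  0.    ]
4 [ 0.0162 -0.0114  0.    ]
5 [ 0.0209 -0.013   0.0001]
6 [ 0.0258 -0.0142  0.0001]
7 [ 0.0307 -0.0149  0.0001]
8 [ 0.0357 -0.0151  0.0001]
```

View pics/t17.png

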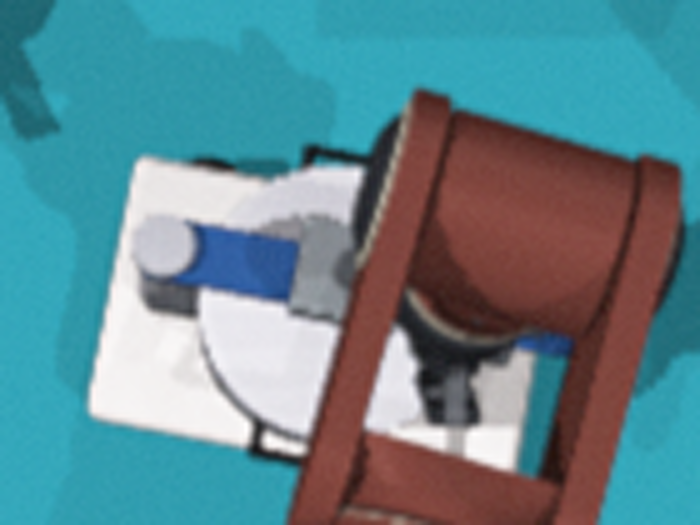

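fz −25 N: the hand is holding the knob up, because my commanded height is above it. I'll lower the command 2.5 mm without turning and read again.

>>> apply_moves([
  {"linear": [0, 0, 0.001], "delta_rot": [0, 0, 0], "fingers": 255},
  {"linear": [0, 0, 0.002], "delta_rot": [0, 0, 0], "fingers": 255},
  {"linear": [0, 0, 0.0025], "delta_rot": [0, 0, 0], "fingers": 255},
  {"linear": [0, 0, 0.0025], "delta_rot": [0, 0, 0], "fingers": 255},
  {"linear": [0, 0, 0.0025], "delta_rot": [0, 0, 0], "fingers": 255},
  {"linear": [0, 0, 0.0025], "delta_rot": [0, 0, 0], "fingers": 255},
  {"linear": [0, 0, 0.0025], "delta_rot": [0, 0, 0], "fingers": 255},
  {"linear": [0, 0, 0.0025], "delta_rot": [0, 0, 0], "fingers": 255},
])

```text
time: 26.2
tool_pos: [0.5275, -0.0841, 0.2422]
tool_rot: [-0.001, 0.708, 0.707, -0.001]
contact_force: [-5.2, -0.9, -16.4]
gripper_width: 0.213
```

```bash
python3 orb.py
```

```text
r 0.0493 az -133.9 crank~ 6.07 F [ -5.2  -0.9 -16.4] M [-0.04  0.91  0.03] z 0.2422 w 0.213 t 26.2
tangential 3.1 radial 4.28
```

Stiffness at the knob is about 30 N/mm; extrapolated to zero force it sits at the free height (0.2415), so the foot still barely bears, if at all. On by 0.6 rad while lowering further.

```bash
python3 orb.py .1 6 0
```

```text
r 0.0493 az -133.9 crank~ 6.07 F [ -5.2  -0.9 -16.4] M [-0.04  0.91  0.03] z 0.2422 w 0.213 t 26.2
tangential 3.1 radial 4.28
1 [ 0.0032 -0.0039  0.    ]
2 [ 0.0071 -0.0069  0.    ]
3 [ 0.0114 -0.0096  0.    ]
4 [ 0.0159 -0.0118  0.    ]
5 [ 0.0205 -0.0135  0.    ]
6 [ 0.0254 -0.0148  0.    ]
```

>>> apply_moves([
  {"linear": [0, 0, 0.0015], "delta_rot": [0, 0, 0], "fingers": 255},
  {"linear": [0.0032, -0.0039, 0.002], "delta_rot": [0, 0, 0], "fingers": 255},
  {"linear": [0.0071, -0.0069, 0.0025], "delta_rot": [0, 0, 0], "fingers": 255},
  {"linear": [0.0114, -0.0096, 0.003], "delta_rot": [0, 0, 0], "fingers": 255},
  {"linear": [0.0159, -0.0118, 0.0035], "delta_rot": [0, 0, 0], "fingers": 255},
  {"linear": [0.0205, -0.0135, 0.004], "delta_rot": [0, 0, 0], "fingers": 255},
  {"linear": [0.0254, -0.0148, 0.004], "delta_rot": [0, 0, 0], "fingers": 255},
  {"linear": [0.0254, -0.0148, 0.004], "delta_rot": [0, 0, 0], "fingers": 255},
])

```text
time: 27.0
tool_pos: [0.5138, -0.0599, 0.2412]
tool_rot: [0.002, 0.708, 0.707, -0.001]
contact_force: [-6.3, -4.3, -8.6]
gripper_width: 0.217
```

```bash
python3 orb.py; python3 -c "
from h import *
grab('top','t18.png',(290,170,370,230),8)"; python3 orb.py .1 6 0
```

```text
r 0.0493 az -166.6 crank~ 0.357 F [-6.3 -4.3 -8.6] M [-0.72  1.17  0.05] z 0.2412 w 0.217 t 27.0
tangential -2.69 radial 7.16
r 0.0492 az -166.6 crank~ 0.357 F [-6.5 -3.2 -6.2] M [-0.65  1.23 -0.01] z 0.2412 w 0.214 t 27.05
tangential -1.58 radial 7.1
1 [ 0.0047 -0.0017 -0.    ]
2 [ 0.0097 -0.0021 -0.    ]
3 [ 0.0147 -0.002  -0.0001]
4 [ 0.0197 -0.0014 -0.0001]
5 [ 0.0246 -0.0004 -0.0001]
6 [ 0.0293  0.0012 -0.0001]
```

View pics/t18.png

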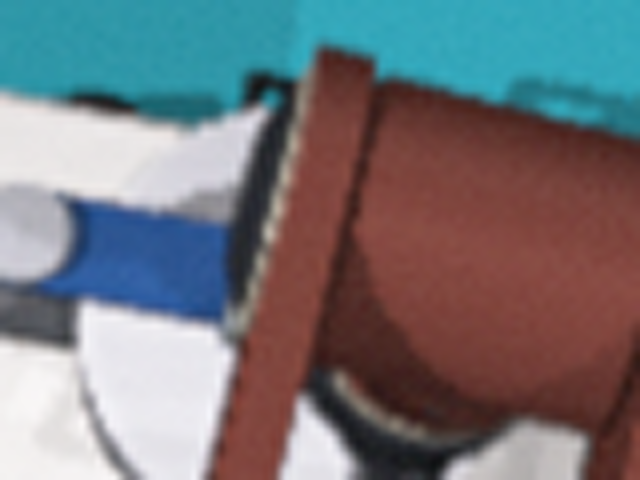

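Crank at 6.64, z 0.2412 against a free height of about 0.2408–0.2411, so contact is only about now. The tab side is hidden. On by 0.6.

>>> apply_moves([
  {"linear": [0.0047, -0.0017, 0.0003], "delta_rot": [0, 0, 0], "fingers": 255},
  {"linear": [0.0097, -0.0021, 0.0006], "delta_rot": [0, 0, 0], "fingers": 255},
  {"linear": [0.0147, -0.002, 0.0009], "delta_rot": [0, 0, 0], "fingers": 255},
  {"linear": [0.0197, -0.0014, 0.0011], "delta_rot": [0, 0, 0], "fingers": 255},
  {"linear": [0.0246, -0.0004, 0.0013], "delta_rot": [0, 0, 0], "fingers": 255},
  {"linear": [0.0293, 0.0012, 0.0015], "delta_rot": [0, 0, 0], "fingers": 255},
  {"linear": [0.0293, 0.0012, 0.0015], "delta_rot": [0, 0, 0], "fingers": 255},
  {"linear": [0.0293, 0.0012, 0.0015], "delta_rot": [0, 0, 0], "fingers": 255},
])

```text
time: 27.85
tool_pos: [0.5158, -0.0297, 0.241]
tool_rot: [0.002, 0.707, 0.707, 0.001]
contact_force: [-6.2, -0.4, -4.1]
gripper_width: 0.213
```

```bash
python3 orb.py .1 6 0; python3 -c "
from h import *
grab('top','t19.png',(290,170,370,230),8)"
```

```text
r 0.0496 az 157.8 crank~ 0.98 F [-6.2 -0.4 -4.1] M [-0.17  1.21 -0.02] z 0.241 w 0.213 t 27.85
tangential -2.76 radial 5.6
1 [0.0047 0.0018 0.    ]
2 [0.009  0.0043 0.    ]
3 [0.013  0.0073 0.    ]
4 [0.0167 0.0107 0.    ]
5 [0.02   0.0144 0.    ]
6 [0.023  0.0184 0.    ]
```

View pics/t19.png

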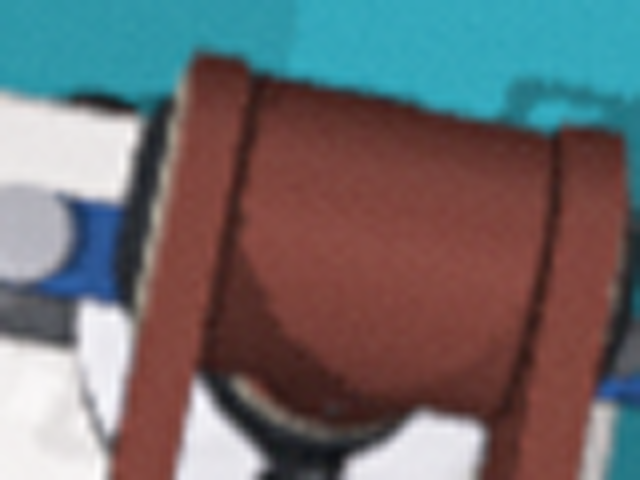

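Crank at 7.26 and z has stopped falling (0.2410 against 0.2398 free), so the foot took contact at about 6.55. That puts the tab at roughly 9 if the spring has no preload. On by 0.5 rad with no sink, then release and step aside to look.

>>> apply_moves([
  {"linear": [0.0047, 0.0018, 0], "delta_rot": [0, 0, 0], "fingers": 255},
  {"linear": [0.009, 0.0043, 0], "delta_rot": [0, 0, 0], "fingers": 255},
  {"linear": [0.013, 0.0073, 0], "delta_rot": [0, 0, 0], "fingers": 255},
  {"linear": [0.0167, 0.0107, 0], "delta_rot": [0, 0, 0], "fingers": 255},
  {"linear": [0.02, 0.0144, 0], "delta_rot": [0, 0, 0], "fingers": 255},
  {"linear": [0.02, 0.0144, 0], "delta_rot": [0, 0, 0], "fingers": 255},
  {"linear": [0.02, 0.0144, 0], "delta_rot": [0, 0, 0], "fingers": 200},
  {"linear": [0.02, 0.0144, 0], "delta_rot": [0, 0, 0], "fingers": 140},
])

```text
time: 28.7
tool_pos: [0.5319, -0.0096, 0.2409]
tool_rot: [0.004, 0.707, 0.707, 0.003]
contact_force: [0.9, 0.1, -0.3]
gripper_width: 0.367
```

>>> apply_moves([
  {"linear": [0, 0, 0], "delta_rot": [0, 0, 0], "fingers": 110},
  {"linear": [0, 0, -0.02], "delta_rot": [0, 0, 0], "fingers": 110},
  {"linear": [0, 0, -0.05], "delta_rot": [0, 0, 0], "fingers": 110},
  {"linear": [0.04, 0, -0.05], "delta_rot": [0, 0, 0], "fingers": 110},
  {"linear": [0.085, 0, -0.05], "delta_rot": [0, 0, 0], "fingers": 110},
  {"linear": [0.12, 0, -0.05], "delta_rot": [0, 0, 0], "fingers": 110},
  {"linear": [0.135, 0, -0.05], "delta_rot": [0, 0, 0], "fingers": 110},
  {"linear": [0.135, 0, -0.05], "delta_rot": [0, 0, 0], "fingers": 110},
])

```text
time: 29.5
tool_pos: [0.5302, 0.1269, 0.2877]
tool_rot: [0.001, 0.707, 0.708, 0.001]
contact_force: [1.0, 0.7, -0.0]
gripper_width: 0.57
```

```bash
python3 -c "
from h import *
grab('top','t20.png',(290,170,370,230),8);grab('side','s20.png',(270,190,370,265),8); s=state();print(s['tool_pos'],s['gripper_width'],s['contact_force'])"
```

```text
[0.53000093 0.12490727 0.28690732] 0.5707827593834942 [-0.07789965 -0.21884063  0.05609881]
```

View pics/t20.png

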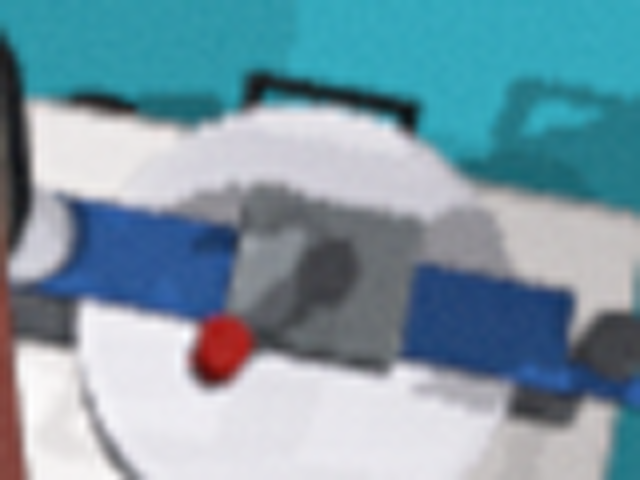

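View pics/s20.png

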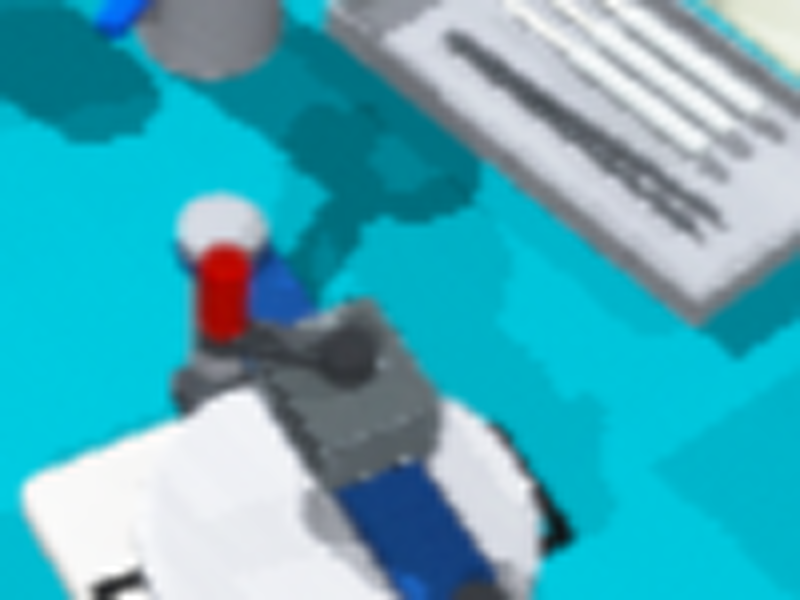

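No green yet in either view (box's upper edge at top crop (330,195) is plain). Knob at crop (222,345). Going back to it.

```bash
python3 -c "
from h import *
p=onz('top',317.3,212.6,.2655);print(p)
v=p[:2]-[.5617,-.0485];print(np.hypot(*v),np.degrees(np.arctan2(v[1],v[0])))
delta([.5305,-.0105,.241],0)"
```

```text
[ 0.53069115 -0.00927305  0.2655    ]
0.05000302728773399 128.3263190918479
lin [-0.1354  0.0006  0.046 ] rot [ 0.11  0.03 -0.07] now [0.53   0.1249 0.2869] y [ 1.    -0.001  0.002] F [-0.1 -0.2  0.1] w 0.571 t 29.6
```

>>> apply_moves([
  {"linear": [-0.045, 0.0007, 0], "delta_rot": [0, 0, 0], "fingers": 110},
  {"linear": [-0.09, 0.0007, 0], "delta_rot": [0, 0, 0], "fingers": 110},
  {"linear": [-0.127, 0.0007, 0], "delta_rot": [0, 0, 0], "fingers": 110},
  {"linear": [-0.135, 0.0007, 0.01], "delta_rot": [0, 0, 0], "fingers": 110},
  {"linear": [-0.135, 0.0007, 0.032], "delta_rot": [0, 0, 0], "fingers": 110},
  {"linear": [-0.135, 0.0007, 0.046], "delta_rot": [0, 0, 0], "fingers": 150},
  {"linear": [-0.135, 0.0007, 0.046], "delta_rot": [0, 0, 0], "fingers": 200},
  {"linear": [-0.135, 0.0007, 0.046], "delta_rot": [0, 0, 0], "fingers": 255},
])

```text
time: 30.4
tool_pos: [0.529, -0.0097, 0.2376]
tool_rot: [-0.001, 0.708, 0.707, -0.001]
contact_force: [1.5, -3.0, -10.4]
gripper_width: 0.215
```

```bash
python3 orb.py .1 5 0
```

```text
r 0.0507 az 130.1 crank~ 1.462 F [  1.5  -3.  -10.4] M [-0.35 -0.25 -0.01] z 0.2376 w 0.215 t 30.4
tangential -0.78 radial -3.2
1 [ 0.0025  0.0044 -0.    ]
2 [ 0.0051  0.0087 -0.    ]
3 [ 0.0073  0.0132 -0.    ]
4 [ 0.009   0.0179 -0.0001]
5 [ 0.0103  0.0227 -0.0001]
```

>>> apply_moves([
  {"linear": [0, 0, 0.0015], "delta_rot": [0, 0, 0], "fingers": 255},
  {"linear": [0.0025, 0.0044, 0.002], "delta_rot": [0, 0, 0], "fingers": 255},
  {"linear": [0.0051, 0.0087, 0.002], "delta_rot": [0, 0, 0], "fingers": 255},
  {"linear": [0.0073, 0.0132, 0.002], "delta_rot": [0, 0, 0], "fingers": 255},
  {"linear": [0.009, 0.0179, 0.002], "delta_rot": [0, 0, 0], "fingers": 255},
  {"linear": [0.0103, 0.0227, 0.002], "delta_rot": [0, 0, 0], "fingers": 255},
  {"linear": [0.0103, 0.0227, 0.002], "delta_rot": [0, 0, 0], "fingers": 255},
  {"linear": [0.0103, 0.0227, 0.002], "delta_rot": [0, 0, 0], "fingers": 255},
])

```text
time: 31.2
tool_pos: [0.5517, 0.0015, 0.2375]
tool_rot: [-0.002, 0.707, 0.707, -0.001]
contact_force: [-4.8, 1.3, -5.9]
gripper_width: 0.218
```

```bash
python3 orb.py .1 5 0
```

```text
r 0.0509 az 101.3 crank~ 1.965 F [-4.8  1.3 -5.9] M [0.25 0.9  0.  ] z 0.2375 w 0.218 t 31.2
tangential -4.47 radial 2.27
1 [-0.0002  0.0051 -0.    ]
2 [ 0.0001  0.0101 -0.    ]
3 [-0.0002  0.0151 -0.    ]
4 [-0.001   0.0201 -0.0001]
5 [-0.0022  0.0249 -0.0001]
```

Crank at 8.25. The tab was in at 7.78 (force below 80 N), so up to about 8.6 stays well under 120 N. Turn 0.35 more, then look.

>>> apply_moves([
  {"linear": [-0.0002, 0.0051, 0], "delta_rot": [0, 0, 0], "fingers": 255},
  {"linear": [0.0001, 0.0101, 0], "delta_rot": [0, 0, 0], "fingers": 255},
  {"linear": [-0.0002, 0.0151, 0], "delta_rot": [0, 0, 0], "fingers": 255},
  {"linear": [-0.0006, 0.0175, 0], "delta_rot": [0, 0, 0], "fingers": 255},
  {"linear": [-0.0006, 0.0175, 0], "delta_rot": [0, 0, 0], "fingers": 255},
  {"linear": [-0.0006, 0.0175, 0], "delta_rot": [0, 0, 0], "fingers": 200},
  {"linear": [-0.0006, 0.0175, 0], "delta_rot": [0, 0, 0], "fingers": 140},
  {"linear": [-0.0006, 0.0175, 0], "delta_rot": [0, 0, 0], "fingers": 110},
])

```text
time: 32.0
tool_pos: [0.5717, -0.0, 0.2404]
tool_rot: [0.002, 0.707, 0.707, 0.002]
contact_force: [-0.4, 0.0, 0.7]
gripper_width: 0.546
```

```bash
python3 orb.py
```

```text
r 0.0495 az 78.3 crank~ 2.367 F [-0.4  0.   0.7] M [ 0.03  0.   -0.  ] z 0.2404 w 0.546 t 32.0
tangential -0.38 radial -0.04
```

>>> apply_moves([
  {"linear": [0, 0, 0], "delta_rot": [0, 0, 0], "fingers": 110},
  {"linear": [0, 0, -0.02], "delta_rot": [0, 0, 0], "fingers": 110},
  {"linear": [0, 0, -0.05], "delta_rot": [0, 0, 0], "fingers": 110},
  {"linear": [0.04, 0, -0.05], "delta_rot": [0, 0, 0], "fingers": 110},
  {"linear": [0.085, 0, -0.05], "delta_rot": [0, 0, 0], "fingers": 110},
  {"linear": [0.12, 0, -0.05], "delta_rot": [0, 0, 0], "fingers": 110},
  {"linear": [0.13, 0, -0.05], "delta_rot": [0, 0, 0], "fingers": 110},
  {"linear": [0.13, 0, -0.05], "delta_rot": [0, 0, 0], "fingers": 110},
])

```text
time: 32.8
tool_pos: [0.5707, 0.1311, 0.289]
tool_rot: [0.001, 0.707, 0.707, 0.001]
contact_force: [0.2, -0.7, -0.7]
gripper_width: 0.57
```

```bash
python3 -c "
from h import *
grab('top','t21.png',(290,170,370,230),8)
delta([.5617,.0015,.2385],0)"
```

```text
lin [-0.1284 -0.0091  0.0503] rot [ 0.08  0.03 -0.03] now [0.5707 0.13   0.2887] y [ 1.    -0.001  0.001] F [ 0.4 -0.  -0.6] w 0.566 t 32.85
```

View pics/t21.png

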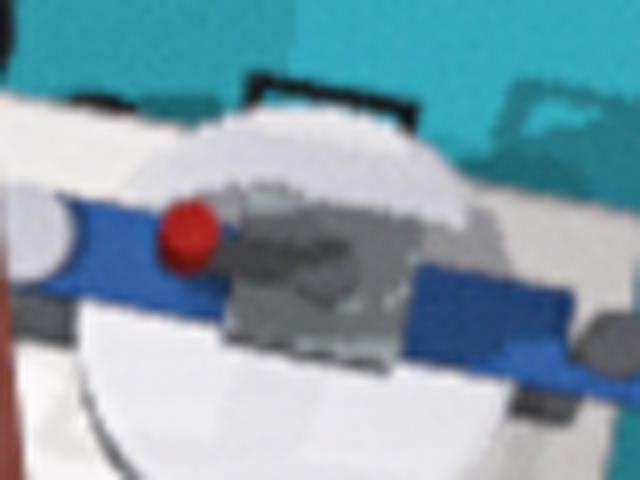

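No green yet. Knob at crop (188,238).

```bash
python3 -c "
from h import *
p=onz('top',313.0,199.25,.2655);print(p)
v=p[:2]-[.5617,-.0485];a=np.degrees(np.arctan2(v[1],v[0]));print(np.hypot(*v),a,np.radians(213.9-a)+2*np.pi)
delta([p[0],p[1],.2395],0)"
```

```text
[0.56632072 0.00156047 0.2655    ]
0.05027326784644172 84.72638261364112 8.537690237282941
lin [-0.1284 -0.0044  0.0493] rot [ 0.08  0.03 -0.03] now [0.5707 0.13   0.2887] y [ 1.    -0.001  0.001] F [ 0.4 -0.  -0.6] w 0.566 t 32.85
```

>>> apply_moves([
  {"linear": [-0.045, -0.004, 0], "delta_rot": [0, 0, 0], "fingers": 110},
  {"linear": [-0.09, -0.004, 0], "delta_rot": [0, 0, 0], "fingers": 110},
  {"linear": [-0.122, -0.004, 0], "delta_rot": [0, 0, 0], "fingers": 110},
  {"linear": [-0.129, -0.004, 0.012], "delta_rot": [0, 0, 0], "fingers": 110},
  {"linear": [-0.129, -0.004, 0.035], "delta_rot": [0, 0, 0], "fingers": 110},
  {"linear": [-0.129, -0.004, 0.048], "delta_rot": [0, 0, 0], "fingers": 120},
  {"linear": [-0.129, -0.004, 0.048], "delta_rot": [0, 0, 0], "fingers": 190},
  {"linear": [-0.129, -0.004, 0.048], "delta_rot": [0, 0, 0], "fingers": 255},
])

```text
time: 33.65
tool_pos: [0.5662, 0.0013, 0.2397]
tool_rot: [-0.0, 0.707, 0.707, 0.0]
contact_force: [-0.3, -1.3, -8.1]
gripper_width: 0.213
```

```bash
python3 orb.py .09 5 0
```

```text
r 0.05 az 84.8 crank~ 2.253 F [-0.3 -1.3 -8.1] M [-0.19  0.3   0.04] z 0.2397 w 0.213 t 33.65
tangential -0.21 radial -1.28
1 [-0.0006  0.0045 -0.    ]
2 [-0.0016  0.0088 -0.    ]
3 [-0.003   0.0131 -0.    ]
4 [-0.0047  0.0173 -0.    ]
5 [-0.0069  0.0212 -0.    ]
```

>>> apply_moves([
  {"linear": [-0.0006, 0.0045, 0.0005], "delta_rot": [0, 0, 0], "fingers": 255},
  {"linear": [-0.0016, 0.0088, 0.0005], "delta_rot": [0, 0, 0], "fingers": 255},
  {"linear": [-0.003, 0.0131, 0.0005], "delta_rot": [0, 0, 0], "fingers": 255},
  {"linear": [-0.0047, 0.0173, 0.0005], "delta_rot": [0, 0, 0], "fingers": 255},
  {"linear": [-0.0069, 0.0212, 0.0005], "delta_rot": [0, 0, 0], "fingers": 255},
  {"linear": [-0.0069, 0.0212, 0.0005], "delta_rot": [0, 0, 0], "fingers": 255},
  {"linear": [-0.0069, 0.0212, 0.0005], "delta_rot": [0, 0, 0], "fingers": 255},
  {"linear": [-0.0069, 0.0212, 0.0005], "delta_rot": [0, 0, 0], "fingers": 190},
])

```text
time: 34.45
tool_pos: [0.5877, -0.0056, 0.24]
tool_rot: [0.0, 0.707, 0.707, 0.0]
contact_force: [-3.0, 0.4, -2.5]
gripper_width: 0.254
```

```bash
python3 orb.py; python3 -c "
from h import *
grab('top','t22.png',(290,170,370,230),8)"
```

```text
r 0.0501 az 58.8 crank~ 2.707 F [-3.   0.4 -2.5] M [0.06 0.53 0.01] z 0.24 w 0.254 t 34.45
tangential -2.81 radial -1.2
```

View pics/t22.png

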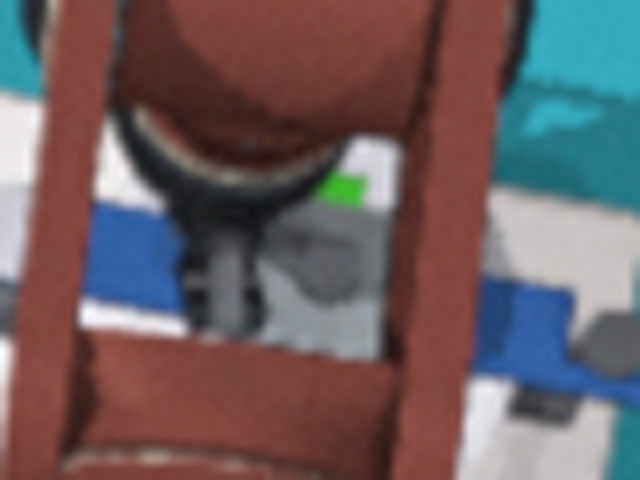

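The green tab is out, visible at crop (345,190). Crank is at about 8.97. Stop here, open the fingers and withdraw.

>>> apply_moves([
  {"linear": [0, 0, 0], "delta_rot": [0, 0, 0], "fingers": 130},
  {"linear": [0, 0, 0], "delta_rot": [0, 0, 0], "fingers": 100},
  {"linear": [0, 0, 0], "delta_rot": [0, 0, 0], "fingers": 90},
  {"linear": [0, 0, -0.02], "delta_rot": [0, 0, 0], "fingers": 90},
  {"linear": [0, 0, -0.06], "delta_rot": [0, 0, 0], "fingers": 90},
  {"linear": [0.03, 0, -0.08], "delta_rot": [0, 0, 0], "fingers": 90},
  {"linear": [0.075, 0, -0.09], "delta_rot": [0, 0, 0], "fingers": 90},
  {"linear": [0.12, 0, -0.09], "delta_rot": [0, 0, 0], "fingers": 90},
])

```text
time: 35.3
tool_pos: [0.5888, 0.115, 0.3332]
tool_rot: [0.002, 0.708, 0.706, 0.002]
contact_force: [0.9, -0.2, -0.9]
gripper_width: 0.647
```

>>> apply_moves([
  {"linear": [0.03, 0, -0.01], "delta_rot": [0, 0, 0], "fingers": 90},
  {"linear": [0.07, 0, -0.02], "delta_rot": [0, 0, 0], "fingers": 90},
  {"linear": [0.1, 0, -0.02], "delta_rot": [0, 0, 0], "fingers": 90},
  {"linear": [0.12, 0, -0.02], "delta_rot": [0, 0, 0], "fingers": 90},
  {"linear": [0.12, 0, -0.02], "delta_rot": [0, 0, 0], "fingers": 90},
  {"linear": [0.12, 0, -0.02], "delta_rot": [0, 0, 0], "fingers": 90},
  {"linear": [0.12, 0, -0.02], "delta_rot": [0, 0, 0], "fingers": 90},
  {"linear": [0.12, 0, -0.02], "delta_rot": [0, 0, 0], "fingers": 90},
])

```text
time: 36.1
tool_pos: [0.5879, 0.2331, 0.3496]
tool_rot: [0.0, 0.708, 0.706, 0.0]
contact_force: [0.2, 0.2, 0.2]
gripper_width: 0.649
```

```bash
python3 -c "
from h import *
grab('top','t23.png',(290,170,370,230),8); grab('side','s23.png'); s=state();print(s['tool_pos'],s['contact_force'],np.abs(s['joint_vel']).max())
d=cv2.absdiff(cv2.imread('pics/raw_side0.png'),cv2.imread('pics/raw_s23.png'))"
```

```text
[0.58788203 0.23323954 0.3496336 ] [-0.41534495 -0.22351839 -0.23425172] 0.003373200073076421
```

View pics/t23.png

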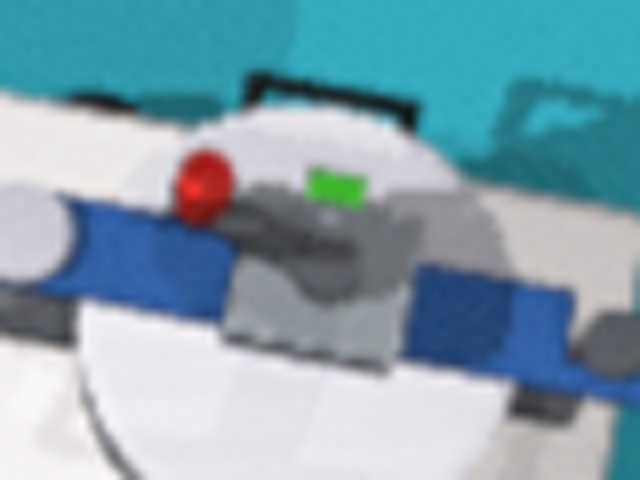

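View pics/s23.png

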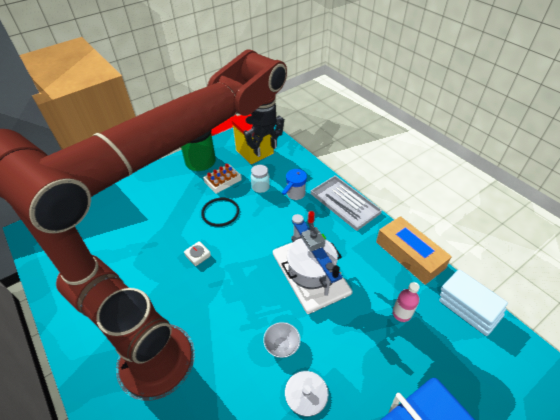

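The tab is out at top crop (337,187), the lid and bridge haven't shifted, the bystanders are at the same pixels as at the start, and the arm is clear. Handing in.

```bash
python3 -c "
from h import *
job_done()"
```

```text
the job is handed in; nothing more can be done
```

The steriliser is closed and clamped, and I handed the job in at about 36 s of the 72 s allowed; no verdict was reported.

- **Lid:** I lifted the larger lid by its boss and seated it in the pot. The top view put its centre within about 1–2 mm of the pot's.
- **Bridge:** I swung it shut by the grip post until it hit the stop. A further 3 mm of push gave no motion, and the force rose to about 28 N.
- **Crank:** I wound it from about 0.2 to about 9.0 rad. The foot took contact at about 6.5 rad. The tab was still in at about 8.5 and out at about 9.0, so I stopped there.

**Last checks:**
- The green tab stands out, and the bridge is still shut with its notch round the stud post.
- The other things on the table are where they started, judged by eye in the camera views.
- The arm is clear of everything and the tool force reads about 0 N.

**Not confirmed:**
- I could not measure the clamp force directly. It should be about 80–95 N, given the catch at about 80 N and a stop less than 0.5 rad past it.
- For part of the winding my hand lifted the crank by up to about 26 N, because the commanded height lagged behind the sinking screw. I corrected that before the foot took load.

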